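Lock the letter-rail head onto the sign stand's ball

TASK

Put the blue sign head on its stand: raise its red handle all the way up while the head lies in the cork tray, then lower the head's socket over the stand's steel ball, easing it by feel, without letting it drop, until it sits flat and fully home on the seat disc, and press the handle fully down so that it locks. Be gentle with the stand (never load it with more than 35 N), leave the tape rolls and the letter box where they are, and let go at the end.

Things in the scene. Friction and masses are not known exactly. Their poses are not given: they have to be found in the camera images.
- coupler: The loose blue metal sign head (0.75 to 0.95 kg), level in a cork tray, underside 12 mm above the table. Origin: socket axis, at the flat underside; z up, x to the nose. Housing x -22 to 40, y +-25, z 0 to 50 mm; sole to x 73; white letter rail across the nose, x 69 to 80, y +-65, z 14 to 44. Behind, narrow cheeks (y +-13, z 0 to 26; to z 55 at x -38 to -20) reach x -68. Mass centre near x 11, z 25
- coupler_grip (a point): Grasp point of the head, midway between its flat parallel housing sides (50 mm apart along the coupler's y), at x 14, y 0, z 30 mm in the coupler's frame; axes as the coupler's. Fingers have room on both sides from above, also with the handle up
- socket (a point): Mouth of the socket in the head's underside (same point and axes as coupler): a square hole 33 mm wide, open below, 42 mm deep. It takes the stand's 30 mm ball; the ball's round top guides it in when up to about 8 mm off, pushing sideways
- handle (a joint): Handle: 0 = down (locked), 1.25 = fully up (stop); it stays where left. Lifting it takes 1 to 3 N at its end (hold it lightly, let it turn in the fingers, or the head tips up), pressing it down 1 to 6 N, most near the bottom. Down, its steel toe closes the socket under the ball: the head then goes neither on nor off. With the head not fully seated the toe meets the ball and stops the handle short
- handle_hinge (a point): Hinge of the handle: its axis runs along the coupler's y through x -28, z 46 mm of the coupler; the handle's free end swings up from the -x side. Axes as the coupler's
- handle_end (a point): Point near the handle's free end, 70 mm from the hinge, mid of its 24 mm width (along the coupler's y) and 10 mm thickness; the handle ends 17 mm further out. Handle down: x -98, y 0, z 47 mm of the coupler, free space below and beside, so it can be pinched across its width from above. Site x points to the hinge, z out of the upper face
- stand: Sign stand: dark steel foot 170 x 170 x 12 mm, fixed; origin: centre of its underside, z up. On it a stem bears an aluminium seat disc (radius 64 mm) with a black rubber face that gives about 1 mm per 12 N, and 24 mm above that face the centre of a 30 mm steel ball on a 16 mm neck. The head lies on it at any yaw. The stem may bear 35 N at most
- stem_range (a point): Middle of where the seat disc's upper face can be: on the foot's axis, 61 mm above its underside; x along the slot in the foot. NOT the real disc: stem, disc and ball are clamped by hand anywhere within 15 mm up or down and within 6 mm either way along this x (0 along y), which is not measured: find it by feel or by sight
- tape_brown: Bystander: roll of brown tape lying flat, 96 mm across, 40 mm high, loose; origin under its centre
- tape_red: Bystander: roll of red tape lying flat, 100 mm across, 25 mm high, loose; origin under its centre
- letters: Bystander: open green box of small white letters, 90 x 70 x 35 mm, loose; origin under its centre
There are look-alikes about, which are no part of the job. Of the things like the stand, leave any that is pink; of the rest the smaller one is meant.

How it is judged:
By the outcome, as a careful person would: the job done as asked, in the order asked, and still so for the second after the job is handed in, with the robot touching nothing.
It also fails if it takes over 72 s, if anything falls off the work surface, if the arm or the gripper's body presses on something with over 40 N, if the wrist force passes 120 N, or if a joint passes its speed limit or range.

ROBOT

A 6-joint arm with a two-finger parallel gripper is mounted at the origin on the work surface. World frame = base frame: x ahead of the robot, y to its left, z up, the work surface at z = 0. Lengths are in m, angles in rad, forces in N, time in s.
With the tool pointing down it reaches from about 0.375 to 0.9 m from the base axis. Payload 3.1 kg.
Tool frame: the origin (TCP) lies midway between the tips of the shut fingers; the grasp point (between the pads) lies grip_point_offset behind it (grip_point_offset is the distance from the TCP to the grasp point, in m); y points along the fingers, z is the direction in which the jaws open and shut, and the axes are right-handed (so a half turn about y gives the same grasp; the last joint's range is limited). The gripper opens to 87 mm and grips with 3 to 60 N. Pads are 19 mm wide; open, the fingers measure 117 mm over their backs; the gripper's body (75 mm by 190 mm) begins 51 mm behind the grasp point.
Start: joints at [0.938, 0.527, 1.433, -0, 1.181, -0.178], TCP at [0.275, 0.561, 0.223] pointing down, gripper open.
Joint ranges: [-3.08, 3.08], [-0.75, 2.2], [0.22, 2.44], [-1.43, 4.57], [0, 2.65], [-2.85, 2.85]. Speed limits (rad/s): [2.79, 2.79, 3.14, 3.14, 3.14, 3.14].

INTERFACE

Orientations are given as a unit quaternion [x, y, z, w].
In Python, from rig import * gives the robot as it stands.
- The arm moves only by the tool jog_arm, never from a script. Its argument "increments" is a list that holds one entry, the list of rows, each a list of 7 numbers: the turn, a rotation vector about the world's x, y, z in degrees, then the shift along the world's x, y, z in m, then the closure, from -1 (fully open) to 1 (shut), so that 0 is half open. In form: [[[rx, ry, rz, x, y, z, jaw], ...]]. A call has 1 to 8 rows; each row is the pose to reach, as a shift and turn from the pose measured when the call began; what a row does not reach only later rows make up. A row lasts 1/10 s, in which the tool goes at most 50 mm and 8.59 degrees, less where a joint would pass 70% of its speed; a pose out of reach is approached as far as the arm can. A call with a gripper value outside its range is refused whole. The fingers move at their own pace and stop on an object; "squeeze" is the grip in N (left out, the last holds). Time passes only in rows, so rows that repeat a pose let the fingers close. It gives the time, the measured TCP pose, the force and the opening at its end, in the units of the state.
- get_obs(): the state, without advancing time (a new reading comes with each control period).
- camera(name): name is "scene" or "top" or "wrist"; returns the picture (384x512x3 uint8, red, green, blue); there is no depth.
- camera_info(name): a dict with "K" (3x3 intrinsics, pixels), "R" (3x3) and "t" (3): a world point X has camera coordinates R X + t. Camera axes: x right, y down, z forward; pixel columns grow to the right and rows downward; lengths in m; the calibration is good to about 2 mm. A picture is of the moment at which its call begins: read the wrist's pose just before it. camera_info takes no time and is no camera call; for the wrist camera it gives the pose at the moment of the call.
- hand_in(): hands the job in, once; it reports no verdict.
The state is a dict: "time": time; "q": joint angles; "joint_velocities": joint speeds; "joint_torque": joint torques, N m; "position": TCP position; "tool_rot": TCP orientation; "ft_force": force on the tool from outside, world axes, zero at the start; "moment": the same for the moment, N m; "grip_width": finger opening in m.
Only numpy, scipy, OpenCV 4.12 (cv2) and the standard library are available. Lean on these libraries where they do the work, as an engineer would, in place of code of your own. Each camera call takes 0.05 s, during which the arm holds its last target.

## Working session

There is one attempt and no reset: what is moved stays moved. The work goes in short steps, Python scripts to look and compute and a tool call to move; the robot and the scene stay as the last step left them, time stands still between calls to the robot, and variables do not carry over. Pictures are saved under pics/ and viewed, and the job is handed in when it is done.

Besides the shell and the picture viewer there is one more tool, called after "Request:" by a JSON object that holds its "op" and its "data". jog_arm: Moves the arm, as the interface text tells. Its arguments: {"type":"object","properties":{"increments":{"type":"array","items":{"type":"array","items":{"type":"array","items":{"type":"number"}}}},"squeeze":{"type":"number"}},"required":["increments"]}

```bash
ls; mkdir -p pics; python3 - <<'E'
from rig import *
import cv2
o=get_obs(); print({k:(v if not hasattr(v,'round') else v) for k,v in o.items()})
for n in ("scene","top","wrist"):
    ci=camera_info(n); print(n,ci["K"],ci["R"],ci["t"])
    cv2.imwrite(f"pics/a_{n}.png",camera(n)[:,:,::-1])
try: print(grip_point_offset)
except Exception as e: print(e)
E
```

```text
pics
{'time': 0.0, 'q': array([ 9.37494127e-01,  5.28464454e-01,  1.43391848e+00, -7.90420408e-06,
        1.18138913e+00, -1.78446771e-01]), 'joint_velocities': array([ 0.00083455,  0.00094728, -0.00253053,  0.00082519, -0.00149785,
       -0.00038255]), 'joint_torque': array([ 5.44352060e-04, -4.40039170e+01, -1.76595247e+01,  6.34364784e-02,
        5.80394478e-02, -1.32943342e-04]), 'position': array([0.27408291, 0.56087254, 0.22156754]), 'tool_rot': array([ 0.68960728, -0.15973366,  0.15912996, -0.68818937]), 'ft_force': array([-0.38182012, -0.63190106,  0.73483654]), 'moment': array([-0.01609135, -0.00185727, -0.01570163]), 'grip_width': 0.08691208037760517}
scene [[408.33287413   0.         251.64947708]
 [  0.         408.33287413 186.53295441]
 [  0.           0.           1.        ]] [[ 0.38685636  0.92213927 -0.00114645]
 [ 0.75270008 -0.31649087 -0.57730073]
 [-0.53271451  0.22246953 -0.81653081]] [-0.23998885 -0.3555494   1.41911867]
top [[465.45865332   0.         255.42655036]
 [  0.         465.45865332 186.15430168]
 [  0.           0.           1.        ]] [[ 3.16741797e-03 -9.99994652e-01 -8.14345641e-04]
 [-9.91022489e-01 -3.03015245e-03 -1.33660930e-01]
 [ 1.33657748e-01  1.23039488e-03 -9.91026787e-01]] [0.03026064 0.5441469  1.3783217 ]
wrist [[270.36684597   0.         257.25168663]
 [  0.         270.36684597 192.53487811]
 [  0.           0.           1.        ]] [[ 0.43871424  0.89862389 -0.00221966]
 [ 0.86499164 -0.42162271  0.27207306]
 [ 0.24355549 -0.12128231 -0.96227404]] [-0.62383609 -0.03263436  0.39102621]
0.0187
```

View pics/a_scene.png

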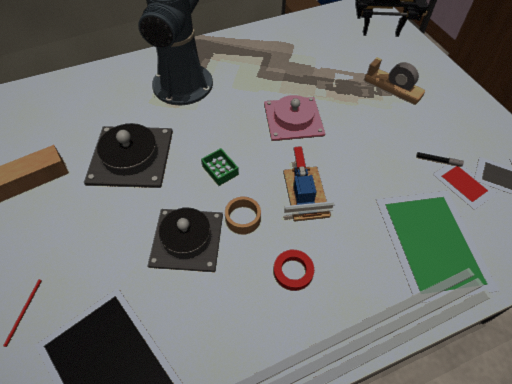

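View pics/a_top.png

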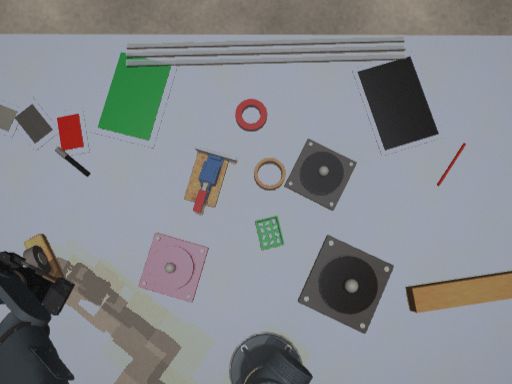

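View pics/a_wrist.png

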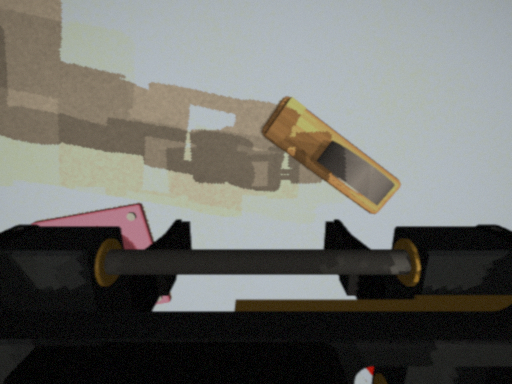

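Stand candidates in the top view are pink (172,268), which is excluded, large dark (346,285) and small dark (321,173). The small dark one should be the target. The only blue head with a red handle is at (208,175). I'll measure both and check with a close crop.

```bash
cat > h.py <<'E'
from rig import *
import numpy as np, cv2
from scipy.spatial.transform import Rotation as Rn
def ray(ci,px):
    K,R,t=map(np.array,(ci["K"],ci["R"],ci["t"]))
    d=R.T@np.linalg.solve(K,np.array([px[0],px[1],1.])); c=-R.T@t
    return c,d/np.linalg.norm(d)
def onz(ci,px,z):
    c,d=ray(ci,px); return c+d*(z-c[2])/d[2]
def proj(ci,X):
    K,R,t=map(np.array,(ci["K"],ci["R"],ci["t"])); p=K@(R@np.array(X)+t); return p[:2]/p[2]
def tri(ra,rb):
    (c1,d1),(c2,d2)=ra,rb
    A=np.stack([d1,-d2],1); s=np.linalg.lstsq(A,c2-c1,rcond=None)[0]
    p,q=c1+s[0]*d1,c2+s[1]*d2
    return (p+q)/2,np.linalg.norm(p-q)
def st():
    o=get_obs(); R=Rn.from_quat(o["tool_rot"]).as_matrix()
    print("t",round(o["time"],2),"tcp",o["position"].round(4),"gp",(o["position"]-grip_point_offset*R[:,1]).round(4),"F",o["ft_force"].round(2),"M",o["moment"].round(2),"w",round(o["grip_width"],4));print("R",R.round(3).tolist(),"q",o["q"].round(3))
    return o,R
E
python3 - <<'E'
from h import *
for n,b in (("top",(170,130,370,310)),("scene",(130,90,340,300))):
    im=cv2.imread(f"pics/a_{n}.png"); x0,y0,x1,y1=b
    c=cv2.resize(im[y0:y1,x0:x1],None,fx=3 if n=="top" else 2.8,fy=3 if n=="top" else 2.8,interpolation=cv2.INTER_CUBIC); cv2.imwrite(f"pics/b_{n}.png",c)
im=cv2.imread("pics/a_top.png"); hsv=cv2.cvtColor(im,cv2.COLOR_BGR2HSV); ci=camera_info("top")
m=cv2.inRange(hsv,(0,0,0),(180,90,110))
cs,_=cv2.findContours(m,cv2.RETR_EXTERNAL,cv2.CHAIN_APPROX_NONE)
for c in cs:
    if cv2.contourArea(c)>2000:
        r=cv2.minAreaRect(c); b=cv2.boxPoints(r); w=[onz(ci,p,.012) for p in b]
        print(r,[np.round(x[:2],3).tolist() for x in w],np.linalg.norm(w[0]-w[1]).round(3),np.linalg.norm(w[1]-w[2]).round(3), np.mean(w,0).round(4))
E
```

```text
((270.5, 358.0), (50.0, 83.0), 90.0) [[0.108, 0.109], [0.108, -0.137], [-0.033, -0.135], [-0.034, 0.107]] 0.246 0.142 [ 0.0371 -0.014   0.012 ]
((345.7609558105469, 283.8511962890625), (76.40828704833984, 73.82408142089844), 24.77513885498047) [[0.2, -0.089], [0.4, -0.185], [0.304, -0.393], [0.108, -0.294]] 0.222 0.229 [ 0.2529 -0.2406  0.012 ]
((59.0, 308.5), (149.0, 118.0), 90.0) [[0.398, 0.811], [0.399, 0.451], [-0.035, 0.432], [-0.036, 0.778]] 0.36 0.434 [0.1812 0.618  0.012 ]
((320.20001220703125, 174.10000610351562), (55.007266998291016, 53.66563034057617), 26.56505012512207) [[0.549, -0.055], [0.701, -0.131], [0.623, -0.283], [0.473, -0.206]] 0.17 0.171 [ 0.5864 -0.1689  0.012 ]
((377.7922058105469, 84.1490478515625), (154.55108642578125, 83.76361083984375), 43.72697067260742) [[0.953, -0.087], [1.161, -0.278], [0.801, -0.623], [0.606, -0.432]] 0.282 0.498 [ 0.8803 -0.355   0.012 ]
```

View pics/b_top.png

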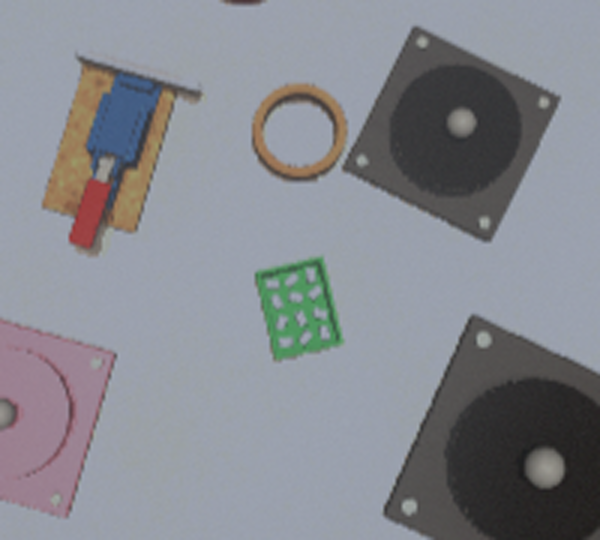

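View pics/b_scene.png

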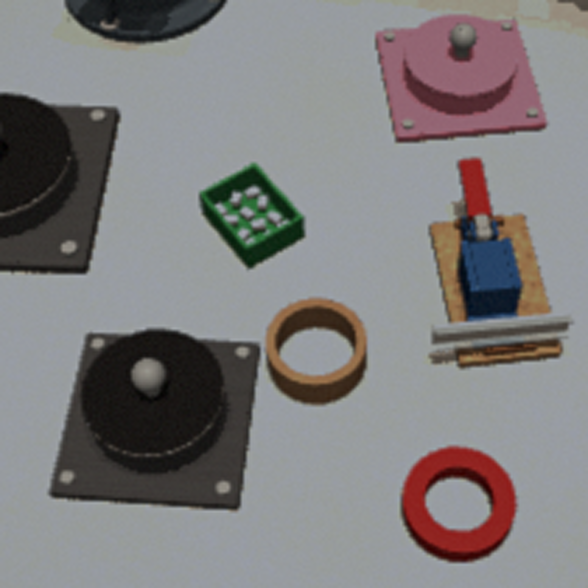

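The target is confirmed: the small dark foot measures 170x171 mm, centre about (0.586,-0.169). In the crop, the head lies nose toward +x with the white rail at crop (77,57)-(200,95) and the red handle at (90,215). Next I'll measure the ball in two views, plus the head's axis.

```bash
python3 - <<'E'
from h import *
def comp(m,near):
    n,l,s,c=cv2.connectedComponentsWithStats(m); 
    k=min([i for i in range(1,n) if s[i,4]>15],key=lambda i:np.hypot(*(c[i]-near))); return (l==k).astype(np.uint8),c[k],s[k]
ims={n:cv2.imread(f"pics/a_{n}.png") for n in("top","scene")}; cis={n:camera_info(n) for n in ims}
B={}
for n,p in(("top",(324,171)),("scene",(183,225))):
    g=cv2.cvtColor(ims[n],cv2.COLOR_BGR2GRAY); x,y=p; w=14
    sub=np.zeros_like(g); sub[y-w:y+w,x-w:x+w]=(g[y-w:y+w,x-w:x+w]>80)*255
    m,c,s=comp(sub,p); cs,_=cv2.findContours(m,0,1); (cx,cy),r=cv2.minEnclosingCircle(cs[0]); print(n,c,s,(cx,cy),r); B[n]=c
X,e=tri(ray(cis["top"],B["top"]),ray(cis["scene"],B["scene"])); print("ball",X.round(4),e)
F={}
# foot corners -> axes
a=np.array([[0.549,-0.055],[0.701,-0.131],[0.623,-0.283],[0.473,-0.206]]); print("foot c",a.mean(0),"ang",np.degrees(np.arctan2(*(a[1]-a[0])[::-1])))
R={}
for n,p,pb in(("top",(200,200),(209,170)),("scene",(300,160),(305,188))):
    h=cv2.cvtColor(ims[n],cv2.COLOR_BGR2HSV)
    mr=cv2.inRange(h,(0,150,80),(8,255,255))|cv2.inRange(h,(172,150,80),(180,255,255)); mr,c,s=comp(mr,p)
    cs,_=cv2.findContours(mr,0,1); r=cv2.minAreaRect(cs[0]); print(n,"red",c,s,r)
    mb=cv2.inRange(h,(100,120,40),(125,255,255)); mb,c2,s2=comp(mb,pb); cs,_=cv2.findContours(mb,0,1); print("blue",c2,s2,cv2.minAreaRect(cs[0]))
    if n=="top":
        for q in cv2.boxPoints(r): print(" redbox",q,onz(cis[n],q,.064).round(4))
        for q in cv2.boxPoints(cv2.minAreaRect(cs[0])): print(" bluebox",q,onz(cis[n],q,.062).round(4))
    R[n]=c
print("red tri",tri(ray(cis["top"],R["top"]),ray(cis["scene"],R["scene"])))
for q in((170+77/3,130+54/3),(170+201/3,130+92/3)): print("rail",onz(cis["top"],q,.056).round(4))
E
python3 -c "
import cv2
for n,b in (('top',(175,130,250,220)),('scene',(265,130,345,230))):
    im=cv2.imread(f'pics/a_{n}.png');x0,y0,x1,y1=b
    cv2.imwrite(f'pics/c_{n}.png',cv2.resize(im[y0:y1,x0:x1],None,fx=6,fy=6,interpolation=cv2.INTER_CUBIC))"
```

```text
top [323.53333333 170.18666667] [319 166  10  10  75] (323.6176452636719, 170.2058868408203) 4.833845615386963
scene [182.14606742 222.62921348] [177 218  11  10  89] (182.26315307617188, 222.65789794921875) 5.431687355041504
ball [ 0.5852 -0.169   0.0869] 0.0010198125793284497
foot c [ 0.5865  -0.16875] ang -26.565051177078008
top red [199.71875  196.546875] [195 190  11  15  64] ((199.84481811523438, 197.86207580566406), (6.434016227722168, 15.10024356842041), 23.198591232299805)
blue [210.07120743 168.90712074] [199 155  24  28 323] ((210.55001831054688, 168.34999084472656), (16.4438419342041, 26.87936019897461), 18.434947967529297)
 redbox [193.91379 203.53448] [0.4878 0.2142 0.064 ]
 redbox [199.86206 189.65518] [0.5293 0.1973 0.064 ]
 redbox [205.77585 192.18967] [0.5218 0.1796 0.064 ]
 redbox [199.82758 206.06897] [0.4803 0.1965 0.064 ]
 bluebox [198.50002 178.49998] [0.5632 0.2023 0.062 ]
 bluebox [207.00002 152.99998] [0.641  0.1782 0.062 ]
 bluebox [222.60002 158.2    ] [0.6252 0.131  0.062 ]
 bluebox [214.10002 183.7    ] [0.5476 0.1554 0.062 ]
scene red [299.04635762 156.45695364] [294 147  11  20 151] ((299.01922607421875, 156.5961456298828), (20.39607810974121, 7.648529529571533), 78.69007110595703)
blue [304.62564103 185.47435897] [295 168  21  32 390] ((304.6200256347656, 183.33999633789062), (33.09259796142578, 18.667619705200195), 81.8698959350586)
red tri (array([0.50566132, 0.19275957, 0.08184282]), np.float64(0.005209652933989085))
rail [0.6576 0.2135 0.056 ]
rail [0.6189 0.0878 0.056 ]
```

View pics/c_top.png

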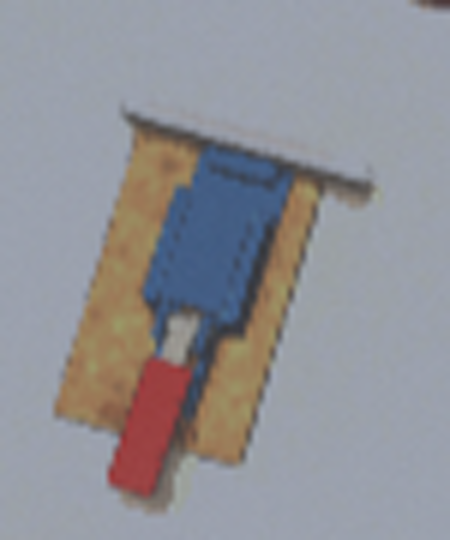

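View pics/c_scene.png

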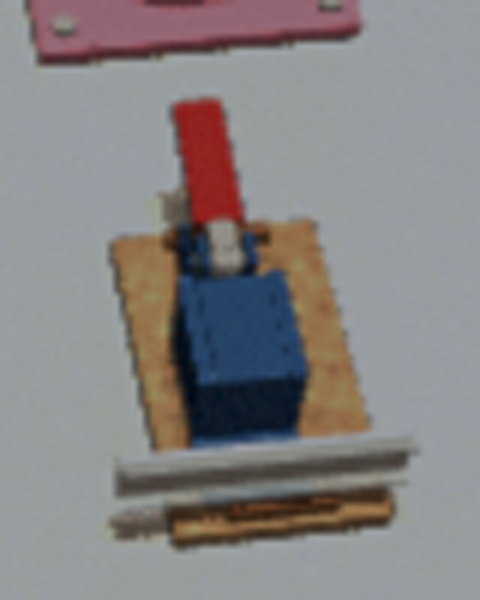

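The ball triangulates to (0.585,-0.169,0.087), 1 mm ray gap, which puts the seat at about z 0.063, inside the allowed range. The rail length comes out at 131 mm (expected 130), with head yaw about -17°. The handle appears a bit raised already (z about 0.08). I'll take a closer wrist look before grasping.

```bash
python3 - <<'E'
from h import *
o,R=st(); ci=camera_info("wrist"); Rc=np.array(ci["R"]); c=-Rc.T@np.array(ci["t"])
print("cam in tool",(R.T@(c-o["position"])).round(4),"fwd in tool",(R.T@Rc[2]).round(3),"img down in tool",(R.T@Rc[1]).round(3))
for yaw in(-17.1,):
    y=np.array([-np.sin(np.radians(yaw)),np.cos(np.radians(yaw)),0])
    for s in(1,-1):
        T=np.stack([np.cross([0,0,-1],s*y),[0,0,-1],s*y],1); print(s,T.round(2).tolist(),"rotvec from now",np.degrees(Rn.from_matrix(T@R.T).as_rotvec()).round(1))
E
```

```text
t 0.15 tcp [0.2742 0.561  0.2218] gp [0.2742 0.561  0.2405] F [0.59 0.12 0.09] M [ 0.03 -0.03  0.01] w 0.0872
R [[0.898, -0.001, 0.439], [-0.439, -0.001, 0.898], [-0.0, -1.0, -0.002]] q [ 0.938  0.528  1.434 -0.     1.181 -0.179]
cam in tool [-0.0753 -0.1621 -0.    ] fwd in tool [ 0.272  0.962 -0.   ] img down in tool [ 0.962 -0.272  0.001]
1 [[0.96, 0.0, 0.29], [-0.29, 0.0, 0.96], [0.0, -1.0, 0.0]] rotvec from now [ 0.1 -0.1  9. ]
-1 [[-0.96, 0.0, -0.29], [0.29, 0.0, -0.96], [0.0, -1.0, -0.0]] rotvec from now [-1.00e-01 -1.00e-01 -1.71e+02]
```

Request:
{"op": "jog_arm", "data": {"increments": [[[0, 0, 3, 0.04, -0.03, 0, -1], [0, 0, 6, 0.08, -0.06, 0, -1], [0, 0, 9, 0.115, -0.095, 0, -1], [0, 0, 9, 0.15, -0.13, 0, -1], [0, 0, 9, 0.185, -0.165, 0, -1], [0, 0, 9, 0.22, -0.2, 0, -1], [0, 0, 9, 0.25, -0.24, 0, -1], [0, 0, 9, 0.28, -0.28, 0, -1]]]}}

```text
time: 0.95
position: [0.5551, 0.2793, 0.2214]
tool_rot: [0.7, -0.105, 0.104, -0.699]
ft_force: [1.0, 0.4, 0.5]
grip_width: 0.0871
```

Request:
{"op": "jog_arm", "data": {"increments": [[[0, 0, 0, 0.03, -0.035, 0, -1], [0, 0, 0, 0.06, -0.075, -0.01, -1], [0, 0, 0, 0.08, -0.11, -0.02, -1], [0, 0, 0, 0.087, -0.131, -0.04, -1], [0, 0, 0, 0.087, -0.131, -0.04, -1], [0, 0, 0, 0.087, -0.131, -0.04, -1]]]}}

```text
time: 1.55
position: [0.6415, 0.1481, 0.1806]
tool_rot: [0.7, -0.107, 0.104, -0.699]
ft_force: [-0.8, -0.1, 0.6]
grip_width: 0.087
```

```bash
python3 - <<'E'
from h import *
st(); np.savez("w1.npz",**{k:np.array(v) for k,v in camera_info("wrist").items()})
im=camera("wrist")[:,:,::-1]; cv2.imwrite("pics/w1.png",im); cv2.imwrite("pics/w1b.png",cv2.resize(im[0:250,140:400],None,fx=3,fy=2.4,interpolation=cv2.INTER_CUBIC)); cv2.imwrite("pics/t1.png",camera("top")[:,:,::-1])
E
```

```text
t 1.55 tcp [0.6415 0.1481 0.1806] gp [0.6416 0.1481 0.1993] F [-0.79 -0.1   0.61] M [-0.01 -0.02 -0.02] w 0.087
R [[0.956, -0.004, 0.295], [-0.295, -0.001, 0.956], [-0.003, -1.0, -0.002]] q [ 5.800e-02  6.200e-01  1.380e+00 -1.000e-03  1.145e+00 -1.214e+00]
```

View pics/w1.png

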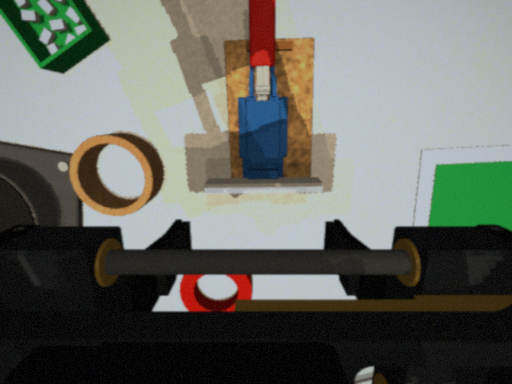

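The wrist picture shows the head aligned with the image: rail at row 186, cols 205-322; housing cols 239-288, rows 97-155; handle cols 250-275 running off the top. Now to turn these into positions.

```bash
python3 - <<'E'
from h import *
im=cv2.imread("pics/w1.png"); ci=dict(np.load("w1.npz")); h=cv2.cvtColor(im,cv2.COLOR_BGR2HSV)
mb=cv2.inRange(h,(100,110,50),(125,255,255)); mb[200:]=0
for r in range(66,182,6):
    c=np.flatnonzero(mb[r,200:330])+200
    print(r,c.min() if len(c) else None,c.max() if len(c) else None,len(c))
mr=cv2.inRange(h,(0,140,60),(8,255,255))|cv2.inRange(h,(172,140,60),(180,255,255)); mr[100:]=0;mr[:,:200]=0
for r in range(0,70,8):
    c=np.flatnonzero(mr[r]); print("red",r,c.min() if len(c) else None,c.max() if len(c) else None)
cv2.imwrite("pics/w1c.png",cv2.resize(im[0:210,195:335],None,fx=4,fy=2.8,interpolation=cv2.INTER_CUBIC))
E
```

```text
66 None None 0
72 251 273 5
78 250 275 8
84 250 275 8
90 250 275 9
96 249 277 14
102 239 286 48
108 239 286 48
114 239 286 48
120 239 286 48
126 240 286 47
132 239 285 47
138 240 286 47
144 240 286 47
150 240 285 46
156 240 283 44
162 243 282 40
168 244 281 28
174 244 281 38
180 None None 0
red 0 249 274
red 8 249 274
red 16 249 274
red 24 249 273
red 32 250 273
red 40 249 274
red 48 249 275
red 56 250 274
red 64 250 274
```

View pics/w1c.png

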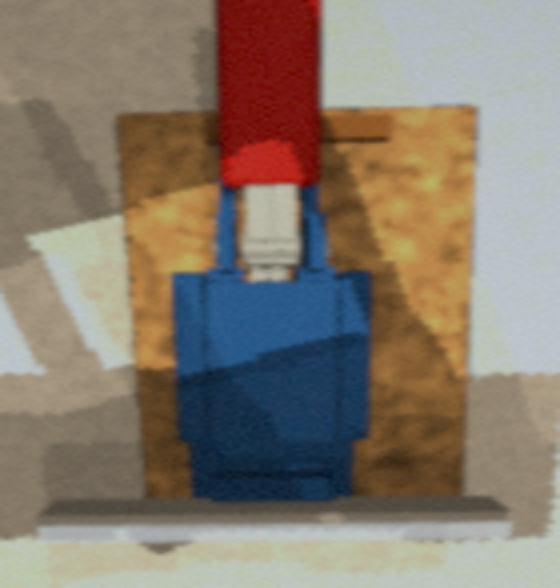

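```bash
python3 - <<'E'
from h import *
ci=dict(np.load("w1.npz")); ct=camera_info("top"); cs=camera_info("scene")
bl,br,fl,fr=[onz(ci,p,.062) for p in((239,97.5),(287,97.5),(239.5,157),(286.5,157))]
print("w",np.linalg.norm(bl-br),"len",np.linalg.norm((bl+br-fl-fr)/2))
xd=((fl+fr)-(bl+br)); xd/=np.linalg.norm(xd); print("yaw by sides",np.degrees(np.arctan2(xd[1],xd[0])))
rl,rr=onz(ci,(205,191),.026),onz(ci,(323,191),.026); # lower front edge?
for z in(.026,.056): 
    a,b=onz(ci,(206,185),z),onz(ci,(322,184),z); v=a-b; print("rail z",z,np.linalg.norm(v),"yaw",np.degrees(np.arctan2(-v[0],v[1]))%180, ((a+b)/2).round(4))
yaw=np.radians(-17.1); X=np.array([np.cos(yaw),np.sin(yaw),0])
print("origin from back",((bl+br)/2+.022*X).round(4),"front",((fl+fr)/2-.040*X).round(4))
# handle: triangulate red end in top & scene (all four edge midpoints)
O=((bl+br)/2+.022*X+(fl+fr)/2-.040*X)/2;O[2]=.012
Y=np.array([-X[1],X[0],0]);print("O",O)
for th in(0,.1,.2,.3,.4,.5):
    c=lambda r,y,n:O+X*(-.028-r*np.cos(th)-n*np.sin(th))+Y*y+np.array([0,0,.046+.001+r*np.sin(th)+n*np.cos(th)]) 
    print(th,"end top/scene (upper face)",[[proj(k,c(.087,y,.005)).round(1).tolist() for y in(.012,-.012)] for k in(ct,cs)])
E
python3 - <<'E'
import cv2
a=cv2.imread("pics/a_top.png")[180:220,185:225]; b=cv2.imread("pics/a_scene.png")[135:175,285:325]
cv2.imwrite("pics/d.png",cv2.hconcat([cv2.resize(i,None,fx=9,fy=9,interpolation=cv2.INTER_NEAREST) for i in(a,b)]))
E
```

```text
w 0.04714842839805766 len 0.05853781252330965
yaw by sides -16.773756990088817
rail z 0.026 0.14000540017955976 yaw 163.44083716483837 [0.6474 0.1545 0.026 ]
rail z 0.056 0.12675239343903794 yaw 163.44083716483834 [0.6401 0.156  0.056 ]
origin from back [0.5751 0.1743 0.062 ] front [0.5719 0.1756 0.062 ]
O [0.57349454 0.17492021 0.012     ]
0 end top/scene (upper face) [[[191.7, 210.5], [199.4, 212.9]], [[301.9, 147.8], [293.6, 148.5]]]
0.1 end top/scene (upper face) [[[191.3, 210.3], [199.1, 212.7]], [[302.2, 145.8], [293.9, 146.5]]]
0.2 end top/scene (upper face) [[[191.0, 209.8], [198.8, 212.2]], [[302.6, 144.0], [294.2, 144.7]]]
0.3 end top/scene (upper face) [[[190.8, 209.0], [198.6, 211.4]], [[303.0, 142.5], [294.5, 143.2]]]
0.4 end top/scene (upper face) [[[190.7, 207.9], [198.6, 210.4]], [[303.4, 141.3], [294.9, 141.9]]]
0.5 end top/scene (upper face) [[[190.7, 206.6], [198.6, 209.1]], [[303.9, 140.4], [295.3, 141.0]]]
```

View pics/d.png

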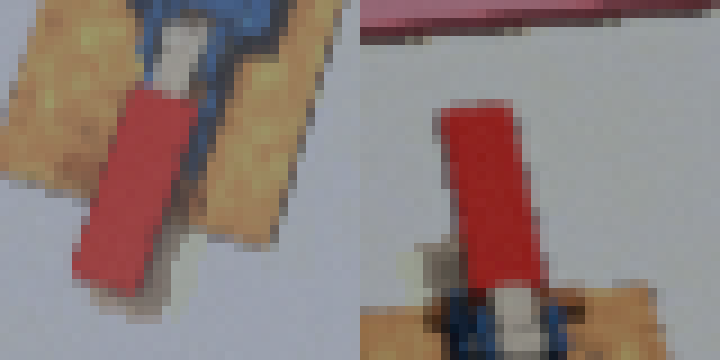

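In the crop the red handle's end corners are at top (193.0,210.6)/(200.6,212.8) and scene (293.9,147.3)/(301.9,146.2). That matches handle angle ≈0, so it is down. Head origin is about (0.572,0.175) with yaw about -17°, so handle_end is about (0.478,0.2035,0.059). Moving above it.

Request:
{"op": "jog_arm", "data": {"increments": [[[0, 0, 0, -0.04, 0.013, 0, -0.2], [0, 0, 0, -0.085, 0.028, 0, -0.2], [0, 0, 0, -0.13, 0.043, -0.02, -0.2], [0, 0, 0, -0.1635, 0.055, -0.05, -0.2], [0, 0, 0, -0.1635, 0.055, -0.08, -0.2], [0, 0, 0, -0.1635, 0.055, -0.08, -0.2], [0, 0, 0, -0.1635, 0.055, -0.08, -0.2]]]}}

```text
time: 2.35
position: [0.4794, 0.2057, 0.103]
tool_rot: [0.7, -0.103, 0.104, -0.699]
ft_force: [-0.2, -0.2, 0.0]
grip_width: 0.0526
```

```bash
python3 - <<'E'
from h import *
st(); ci=camera_info("wrist")
im=camera("wrist")[:,:,::-1]; cv2.imwrite("pics/w2.png",im)
X=np.array([.957,-.2907,0]);O=np.array([.572,.175,.012])
print(proj(ci,O+X*-.098+[0,0,.047]))
cv2.imwrite("pics/s2.png",cv2.resize(camera("scene")[90:250,230:400,::-1],None,fx=3.5,fy=3.5,interpolation=cv2.INTER_CUBIC))
E
```

```text
t 2.35 tcp [0.4794 0.2057 0.103 ] gp [0.4794 0.2057 0.1217] F [-0.16 -0.25  0.02] M [-0.02 -0.    0.03] w 0.0526
R [[0.957, 0.001, 0.291], [-0.291, -0.0, 0.957], [0.002, -1.0, -0.0]] q [ 1.910e-01  5.710e-01  1.798e+00 -1.000e-03  7.700e-01 -1.084e+00]
[254.06465743 211.99972896]
```

View pics/w2.png

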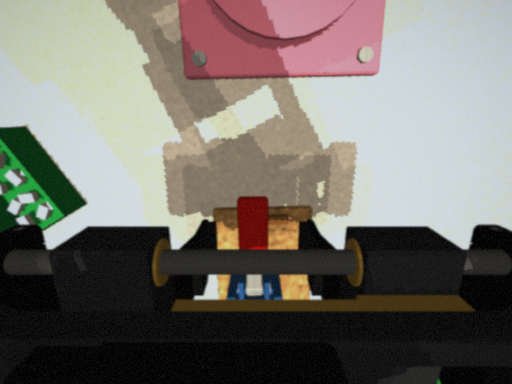

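View pics/s2.png

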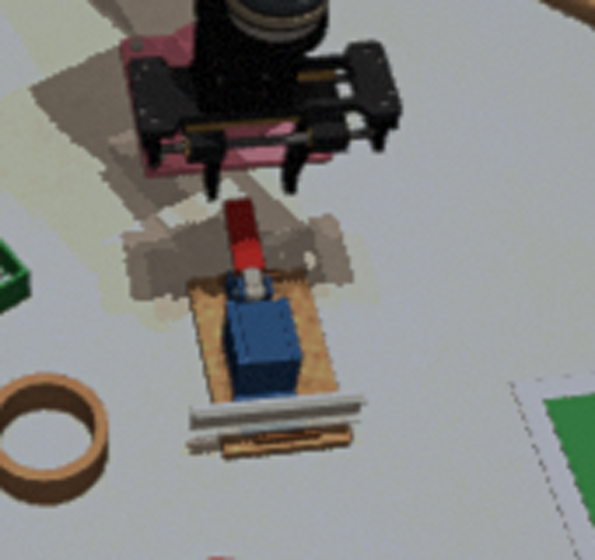

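The wrist picture shows the handle end at row 197, cols 238-268 (centre 253), while the tool midline is at col 257.

```bash
python3 - <<'E'
from h import *
ci=camera_info("wrist"); X=np.array([.957,-.291,0])
for z in(.064,.059):
    a,b=onz(ci,(237.5,197),z),onz(ci,(268.5,197),z); e=(a+b)/2; print(np.linalg.norm(a-b),"end",e.round(4),"handle_end",(e+.017*X).round(4))
o=get_obs();print(o["position"])
E
```

```text
0.02416136572564913 end [0.4661 0.2064 0.064 ] handle_end [0.4824 0.2015 0.064 ]
0.024760648338736115 end [0.4675 0.2059 0.059 ] handle_end [0.4838 0.2009 0.059 ]
[0.48079123 0.20527021 0.10379452]
```

Request:
{"op": "jog_arm", "data": {"increments": [[[0, 0, 0, 0.001, -0.0035, -0.02, -0.2], [0, 0, 0, 0.001, -0.0035, -0.042, -0.2], [0, 0, 0, 0.001, -0.0035, -0.0635, -0.2], [0, 0, 0, 0.001, -0.0035, -0.0635, 0.0], [0, 0, 0, 0.001, -0.0035, -0.0635, 0.3], [0, 0, 0, 0.001, -0.0035, -0.0635, 0.6], [0, 0, 0, 0.001, -0.0035, -0.0635, 0.6]]], "squeeze": 4}}

```text
time: 3.15
position: [0.4829, 0.2019, 0.0416]
tool_rot: [-0.699, 0.102, -0.107, 0.7]
ft_force: [-0.1, 0.2, -0.7]
grip_width: 0.0279
```

```bash
python3 - <<'E'
from h import *
st()
cv2.imwrite("pics/s3.png",cv2.resize(camera("scene")[90:250,230:400,::-1],None,fx=3.5,fy=3.5,interpolation=cv2.INTER_CUBIC))
E
```

```text
t 3.15 tcp [0.4829 0.2019 0.0416] gp [0.4828 0.2019 0.0603] F [-0.06  0.15 -0.65] M [ 0.04 -0.   -0.04] w 0.0279
R [[0.956, 0.007, 0.292], [-0.292, 0.001, 0.956], [0.006, -1.0, 0.002]] q [ 1.830e-01  6.820e-01  1.829e+00 -1.000e-03  6.240e-01 -1.091e+00]
```

View pics/s3.png

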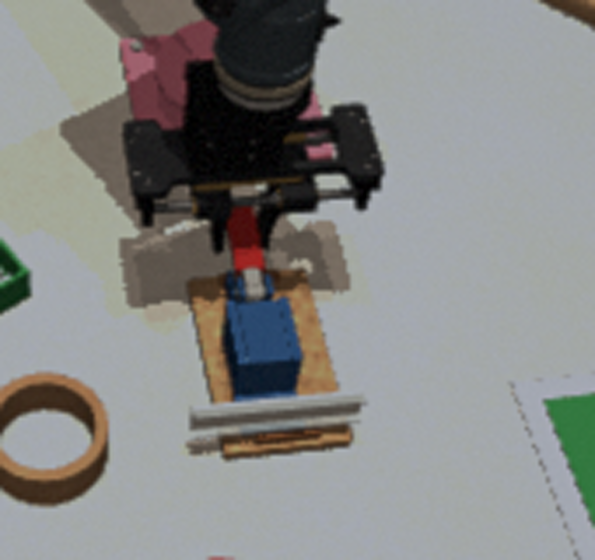

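Request:
{"op": "jog_arm", "data": {"increments": [[[0, 0, 0, 0, 0, 0, 1], [0, 0, 0, 0, 0, 0, 1], [0, 0, 0, 0, 0, 0, 1]]], "squeeze": 4}}

```text
time: 3.5
position: [0.4827, 0.2018, 0.042]
tool_rot: [-0.699, 0.102, -0.106, 0.7]
ft_force: [-0.7, -1.3, 2.9]
grip_width: 0.0236
```

```bash
python3 - <<'E'
from h import *
st()
X=np.array([.957,-.291,0]); h0=np.array([0,0,0.])
import math
phi0=math.atan2(.001,.070)
r=math.hypot(.070,.001)
for k in range(1,17):
    th=1.25*k/16+phi0
    d=X*(-(r*math.cos(th))+.070)+np.array([0,0,r*math.sin(th)-.001]); print(k,round(th,3),d.round(4))
E
```

```text
t 3.5 tcp [0.4827 0.2018 0.042 ] gp [0.4826 0.2018 0.0607] F [-0.71 -1.27  2.86] M [-0.26  0.13  0.  ] w 0.0236
R [[0.957, 0.007, 0.292], [-0.292, 0.0, 0.957], [0.006, -1.0, 0.002]] q [ 0.183  0.681  1.829 -0.002  0.625 -1.091]
1 0.092 [ 0.0003 -0.0001  0.0055]
2 0.171 [ 0.001  -0.0003  0.0109]
3 0.249 [ 0.0021 -0.0006  0.0162]
4 0.327 [ 0.0035 -0.0011  0.0215]
5 0.405 [ 0.0054 -0.0016  0.0266]
6 0.483 [ 0.0077 -0.0023  0.0315]
7 0.561 [ 0.0103 -0.0031  0.0363]
8 0.639 [ 0.0132 -0.004   0.0408]
9 0.717 [ 0.0165 -0.005   0.045 ]
10 0.796 [ 0.0201 -0.0061  0.049 ]
11 0.874 [ 0.024  -0.0073  0.0527]
12 0.952 [ 0.0281 -0.0085  0.056 ]
13 1.03 [ 0.0325 -0.0099  0.059 ]
14 1.108 [ 0.0371 -0.0113  0.0616]
15 1.186 [ 0.0419 -0.0127  0.0639]
16 1.264 [ 0.0468 -0.0142  0.0657]
```

Request:
{"op": "jog_arm", "data": {"increments": [[[0, 0, 0, 0.0003, 0, 0.0055, 1], [0, 0, 0, 0.001, -0.0003, 0.011, 1], [0, 0, 0, 0.002, -0.0006, 0.016, 1], [0, 0, 0, 0.0035, -0.001, 0.0215, 1], [0, 0, 0, 0.0054, -0.0016, 0.0266, 1], [0, 0, 0, 0.0077, -0.0023, 0.0315, 1], [0, 0, 0, 0.0103, -0.003, 0.0363, 1], [0, 0, 0, 0.0132, -0.004, 0.0408, 1]]]}}

```text
time: 4.3
position: [0.4953, 0.1978, 0.0829]
tool_rot: [-0.699, 0.103, -0.106, 0.7]
ft_force: [0.9, 0.0, -4.6]
grip_width: 0.0238
```

```bash
python3 - <<'E'
from h import *
st()
cv2.imwrite("pics/s4.png",cv2.resize(camera("scene")[90:250,230:400,::-1],None,fx=3.5,fy=3.5,interpolation=cv2.INTER_CUBIC))
E
```

```text
t 4.3 tcp [0.4953 0.1978 0.0829] gp [0.4952 0.1978 0.1016] F [ 0.95  0.05 -4.55] M [ 0.06 -0.08  0.03] w 0.0238
R [[0.957, 0.005, 0.292], [-0.292, 0.0, 0.957], [0.005, -1.0, 0.002]] q [ 1.710e-01  6.160e-01  1.784e+00 -1.000e-03  7.370e-01 -1.103e+00]
```

View pics/s4.png

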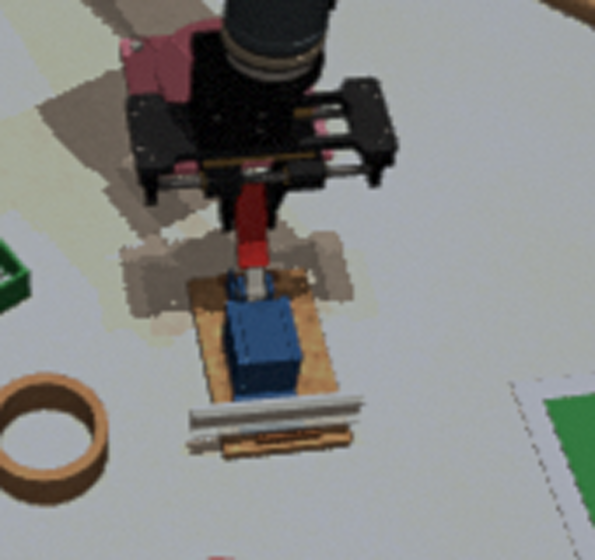

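Request:
{"op": "jog_arm", "data": {"increments": [[[0, 0, 0, 0.0033, -0.001, 0.0042, 1], [0, 0, 0, 0.0069, -0.0021, 0.0082, 1], [0, 0, 0, 0.0108, -0.0033, 0.0119, 1], [0, 0, 0, 0.0149, -0.0045, 0.0152, 1], [0, 0, 0, 0.0193, -0.0059, 0.0182, 1], [0, 0, 0, 0.0239, -0.0073, 0.0208, 1], [0, 0, 0, 0.0287, -0.0087, 0.0231, 1], [0, 0, 0, 0.0336, -0.0102, 0.0249, 1]]]}}

```text
time: 5.15
position: [0.5295, 0.1875, 0.1086]
tool_rot: [-0.699, 0.103, -0.106, 0.7]
ft_force: [-4.0, 0.7, -0.9]
grip_width: 0.0236
```

Request:
{"op": "jog_arm", "data": {"increments": [[[0, 0, 0, 0.0025, -0.0007, 0.0004, 1], [0, 0, 0, 0.004, -0.0012, 0.0006, 1], [0, 0, 0, 0.004, -0.0012, 0.0006, 1]]]}}

```text
time: 5.45
position: [0.533, 0.1863, 0.1092]
tool_rot: [-0.699, 0.103, -0.106, 0.7]
ft_force: [-4.6, 2.3, 0.8]
grip_width: 0.0234
```

```bash
python3 - <<'E'
from h import *
st()
cv2.imwrite("pics/s5.png",cv2.resize(camera("scene")[90:250,230:400,::-1],None,fx=3.5,fy=3.5,interpolation=cv2.INTER_CUBIC))
E
```

```text
t 5.45 tcp [0.533  0.1863 0.1092] gp [0.533  0.1863 0.1279] F [-4.62  2.3   0.78] M [0.33 0.72 0.09] w 0.0234
R [[0.956, 0.004, 0.292], [-0.292, 0.001, 0.956], [0.003, -1.0, 0.002]] q [ 0.138  0.602  1.688  0.     0.847 -1.136]
```

View pics/s5.png

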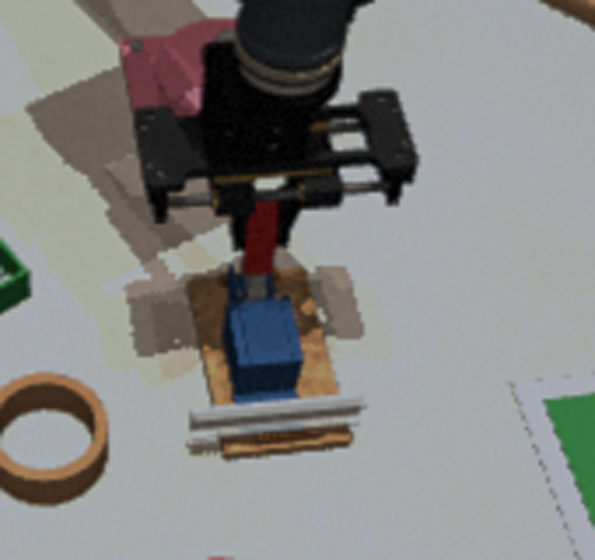

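The handle is at its stop: force about 5 N back along -x, and the computed angle is about 1.3. The head hasn't shifted. Releasing, rising and taking another look.

Request:
{"op": "jog_arm", "data": {"increments": [[[0, 0, 0, -0.001, 0, 0, 0.4], [0, 0, 0, -0.001, 0, 0, 0], [0, 0, 0, -0.001, 0, 0, -0.2], [0, 0, 0, -0.001, 0, 0.03, -0.3], [0, 0, 0, -0.001, 0, 0.07, -0.5], [0, 0, 0, 0.03, -0.01, 0.1, -1], [0, 0, 0, 0.07, -0.025, 0.1, -1], [0, 0, 0, 0.11, -0.038, 0.1, -1]]]}}

```text
time: 6.3
position: [0.6457, 0.1479, 0.2118]
tool_rot: [-0.699, 0.101, -0.108, 0.7]
ft_force: [0.8, 0.6, -0.7]
grip_width: 0.0744
```

Request:
{"op": "jog_arm", "data": {"increments": [[[0, 0, 0, 0.02, -0.008, 0, -1], [0, 0, 0, 0.02, -0.008, 0, -1]]]}}

```text
time: 6.5
position: [0.67, 0.1378, 0.2123]
tool_rot: [-0.699, 0.1, -0.11, 0.7]
ft_force: [-0.2, -0.7, -0.5]
grip_width: 0.085
```

```bash
python3 - <<'E'
from h import *
st(); np.savez("w6.npz",**{k:np.array(v) for k,v in camera_info("wrist").items()})
cv2.imwrite("pics/w6.png",camera("wrist")[:,:,::-1])
im=camera("scene")[:,:,::-1]; cv2.imwrite("pics/s6r.png",im)
cv2.imwrite("pics/s6.png",cv2.resize(im[90:250,230:400],None,fx=3.5,fy=3.5,interpolation=cv2.INTER_CUBIC))
E
```

```text
t 6.5 tcp [0.67   0.1378 0.2123] gp [0.6697 0.1378 0.231 ] F [-0.22 -0.65 -0.46] M [-0.03  0.04  0.01] w 0.085
R [[0.956, 0.015, 0.294], [-0.294, -0.0, 0.956], [0.015, -1.0, 0.004]] q [ 4.000e-02  6.130e-01  1.295e+00 -1.000e-03  1.218e+00 -1.232e+00]
```

View pics/s6.png

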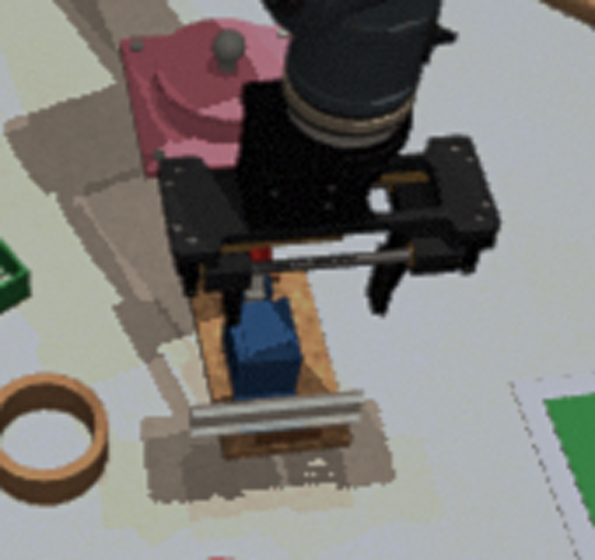

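View pics/w6.png

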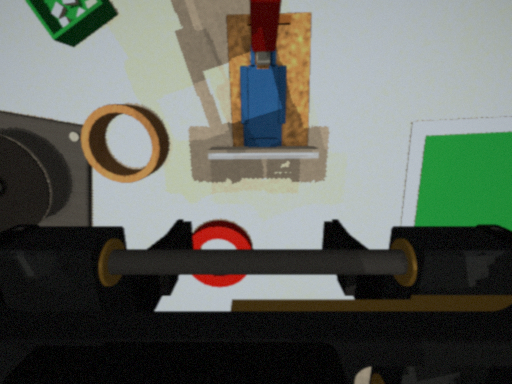

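The wrist view shows the head still seated in the tray: housing cols 241-285, rail row 148-158, handle up. Refining the grasp point.

```bash
python3 - <<'E'
from h import *
im=cv2.imread("pics/w6.png"); ci=dict(np.load("w6.npz")); h=cv2.cvtColor(im,cv2.COLOR_BGR2HSV)
mb=cv2.inRange(h,(100,110,40),(125,255,255)); mb[200:]=0
for r in range(50,150,3):
    c=np.flatnonzero(mb[r,220:310])+220
    if len(c): print(r,c.min(),c.max(),end="; ")
X=np.array([.957,-.291,0])
for r,x in((66,-.022),(119,.040)):
    p=(onz(ci,(240.5,r),.062)+onz(ci,(285.5,r),.062))/2; print(r,(p-x*X).round(4))
a,b=onz(ci,(208,153),.056),onz(ci,(319,153.5),.056); print("rail",np.linalg.norm(a-b),((a+b)/2-.0745*X).round(4))
o,R=st(); G=np.array([.574,.1745,.012])+.014*X; print(G)
E
```

```text
53 251 274; 56 251 274; 59 251 274; 62 251 274; 65 251 276; 68 241 284; 71 241 284; 74 241 284; 77 241 284; 80 241 284; 83 241 284; 86 241 285; 89 241 284; 92 241 284; 95 241 284; 98 241 284; 101 242 284; 104 242 284; 107 242 284; 110 242 284; 113 242 284; 116 242 284; 119 242 284; 122 242 283; 125 244 280; 128 244 280; 131 244 280; 134 244 280; 137 245 280; 140 245 280; 143 245 280; 146 249 275; 66 [0.5747 0.1741 0.062 ]
119 [0.567  0.1767 0.062 ]
rail 0.13031969185687503 [0.5715 0.1763 0.056 ]
t 6.6 tcp [0.6655 0.1396 0.2114] gp [0.6653 0.1396 0.2301] F [-0.55  0.12 -0.57] M [ 0.02  0.01 -0.03] w 0.0861
R [[0.956, 0.009, 0.292], [-0.292, 0.001, 0.956], [0.008, -1.0, 0.003]] q [ 0.043  0.611  1.302  0.     1.22  -1.232]
[0.587398 0.170426 0.012   ]
```

Request:
{"op": "jog_arm", "data": {"increments": [[[0, 0, 0, -0.03, 0.012, 0, -1], [0, 0, 0, -0.06, 0.024, 0, -1], [0, 0, 0, -0.0785, 0.031, -0.01, -1], [0, 0, 0, -0.0785, 0.031, -0.05, -1], [0, 0, 0, -0.0785, 0.031, -0.08, -1], [0, 0, 0, -0.0785, 0.031, -0.09, -1], [0, 0, 0, -0.0785, 0.031, -0.09, -1]]]}}

```text
time: 7.3
position: [0.585, 0.1709, 0.1201]
tool_rot: [-0.699, 0.103, -0.106, 0.7]
ft_force: [-0.2, 0.5, 0.1]
grip_width: 0.0868
```

```bash
python3 - <<'E'
from h import *
st()
cv2.imwrite("pics/w7.png",camera("wrist")[:,:,::-1])
im=camera("scene")[:,:,::-1]; 
cv2.imwrite("pics/s7.png",cv2.resize(im[90:250,230:400],None,fx=3.5,fy=3.5,interpolation=cv2.INTER_CUBIC))
im=camera("top")[:,:,::-1]; 
cv2.imwrite("pics/t7.png",cv2.resize(im[120:230,150:260],None,fx=5,fy=5,interpolation=cv2.INTER_CUBIC))
st()
E
```

```text
t 7.3 tcp [0.585  0.1709 0.1201] gp [0.5849 0.1709 0.1388] F [-0.18  0.47  0.09] M [ 0.05  0.04 -0.03] w 0.0868
R [[0.957, 0.005, 0.291], [-0.291, 0.0, 0.957], [0.004, -1.0, 0.001]] q [ 0.101  0.633  1.566 -0.     0.938 -1.173]
t 7.45 tcp [0.5881 0.1708 0.123 ] gp [0.5879 0.1708 0.1417] F [ 0.12 -0.   -0.61] M [0.01 0.03 0.05] w 0.0871
R [[0.956, 0.012, 0.292], [-0.292, 0.001, 0.956], [0.011, -1.0, 0.004]] q [ 1.010e-01  6.300e-01  1.562e+00 -1.000e-03  9.380e-01 -1.174e+00]
```

View pics/w7.png

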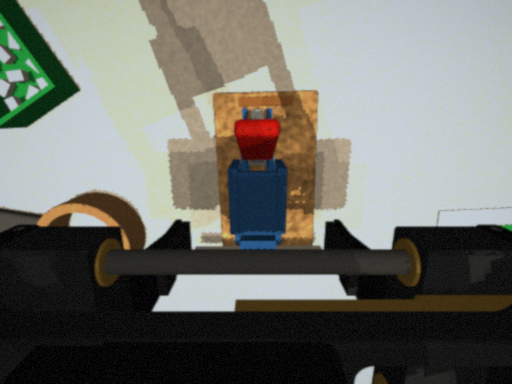

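View pics/s7.png

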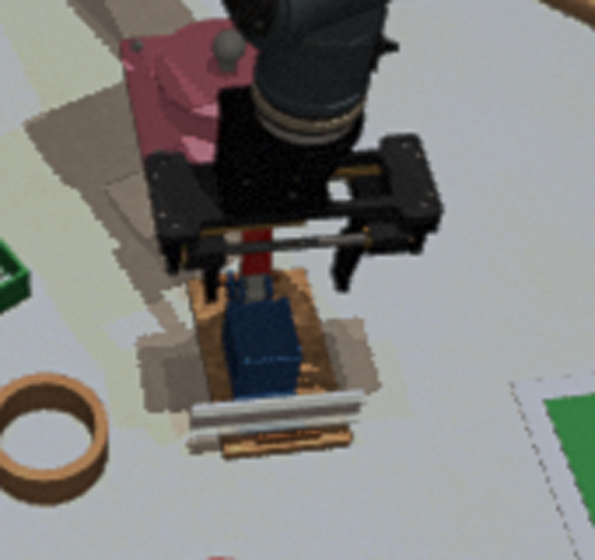

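The head is centred laterally: housing cols 229-287 against tool midline 257, with the handle fully up at cols 235-280. Now checking the fore-aft position.

```bash
python3 - <<'E'
from h import *
ci=camera_info("wrist"); X=np.array([.957,-.291,0])
for r,x,z in((160.5,-.022,.062),(233,.040,.062)):
    p=(onz(ci,(229,r),z)+onz(ci,(287,r),z))/2; print(r,(p-x*X).round(4))
for O in([.5735,.1745,.012],[.570,.1755,.012]):
    for x in(-.022,.04): print(proj(ci,np.array(O)+x*X+[0,0,.05]).round(1))
st()
E
```

```text
160.5 [0.572  0.1768 0.062 ]
233 [0.5753 0.1758 0.062 ]
[255.9 163. ]
[256.1 231.6]
[255.8 158.7]
[256.  227.9]
t 7.45 tcp [0.5881 0.1708 0.123 ] gp [0.5879 0.1708 0.1417] F [ 0.12 -0.   -0.61] M [0.01 0.03 0.05] w 0.0871
R [[0.956, 0.012, 0.292], [-0.292, 0.001, 0.956], [0.011, -1.0, 0.004]] q [ 1.010e-01  6.300e-01  1.562e+00 -1.000e-03  9.380e-01 -1.174e+00]
```

Request:
{"op": "jog_arm", "data": {"increments": [[[0, 0, 0, -0.001, 0.001, -0.03, -1], [0, 0, 0, -0.001, 0.001, -0.06, -1], [0, 0, 0, -0.001, 0.001, -0.085, -1], [0, 0, 0, -0.001, 0.001, -0.098, -1], [0, 0, 0, -0.001, 0.001, -0.098, -0.6], [0, 0, 0, -0.001, 0.001, -0.098, -0.3], [0, 0, 0, -0.001, 0.001, -0.098, 0], [0, 0, 0, -0.001, 0.001, -0.098, 0.3]]], "squeeze": 35}}

```text
time: 8.25
position: [0.5882, 0.172, 0.0265]
tool_rot: [-0.698, 0.099, -0.109, 0.7]
ft_force: [0.7, 0.1, -0.3]
grip_width: 0.0627
```

Request:
{"op": "jog_arm", "data": {"increments": [[[0, 0, 0, 0, 0, 0, 1], [0, 0, 0, 0, 0, 0, 1], [0, 0, 0, 0, 0, 0, 1]]], "squeeze": 35}}

```text
time: 8.55
position: [0.5883, 0.1712, 0.0274]
tool_rot: [-0.699, 0.099, -0.109, 0.7]
ft_force: [-1.6, -3.0, 6.6]
grip_width: 0.0497
```

```bash
python3 - <<'E'
from h import *
st()
im=camera("scene")[:,:,::-1]; 
cv2.imwrite("pics/s8.png",cv2.resize(im[90:250,230:400],None,fx=3.5,fy=3.5,interpolation=cv2.INTER_CUBIC))
E
```

```text
t 8.55 tcp [0.5883 0.1712 0.0274] gp [0.588  0.1712 0.0461] F [-1.65 -2.98  6.56] M [-0.9   0.34  0.03] w 0.0497
R [[0.957, 0.015, 0.291], [-0.291, -0.0, 0.957], [0.014, -1.0, 0.004]] q [ 0.102  0.773  1.607 -0.003  0.746 -1.172]
```

View pics/s8.png

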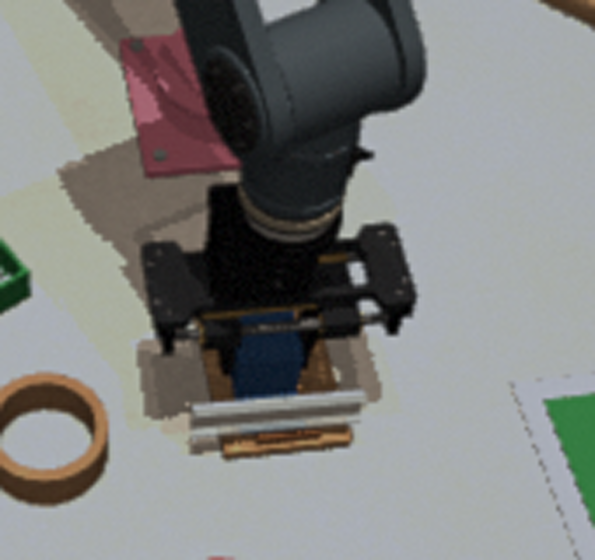

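Request:
{"op": "jog_arm", "data": {"increments": [[[0, 0, 0, 0, 0, 0.008, 1], [0, 0, 0, 0, 0, 0.02, 1], [0, 0, 0, 0, 0, 0.04, 1], [0, 0, 0, 0, 0, 0.065, 1], [0, 0, 0, 0, 0, 0.09, 1], [0, 0, 0, 0, 0, 0.12, 1], [0, 0, 0, 0, 0, 0.15, 1], [0, 0, 0, 0, 0, 0.15, 1]]]}}

```text
time: 9.4
position: [0.5911, 0.172, 0.1817]
tool_rot: [-0.698, 0.095, -0.112, 0.701]
ft_force: [1.5, 0.4, -6.4]
grip_width: 0.0499
```

Request:
{"op": "jog_arm", "data": {"increments": [[[0, 0, 0, 0, 0, 0.0, 1], [0, 0, 0, 0, 0, 0, 1]]]}}

```text
time: 9.6
position: [0.5898, 0.1721, 0.1801]
tool_rot: [-0.698, 0.097, -0.111, 0.701]
ft_force: [0.3, -0.0, -8.0]
grip_width: 0.0499
```

```bash
python3 - <<'E'
from h import *
st()
im=camera("scene")[:,:,::-1]; cv2.imwrite("pics/s9r.png",im)
cv2.imwrite("pics/s9.png",cv2.resize(im[70:250,210:400],None,fx=3,fy=3,interpolation=cv2.INTER_CUBIC))
cv2.imwrite("pics/w9.png",camera("wrist")[:,:,::-1])
st()
E
```

```text
t 9.6 tcp [0.5898 0.1721 0.1801] gp [0.5894 0.1721 0.1988] F [ 0.3  -0.03 -8.  ] M [-0.01 -0.02  0.04] w 0.0499
R [[0.957, 0.021, 0.291], [-0.291, 0.001, 0.957], [0.02, -1.0, 0.008]] q [ 1.030e-01  5.540e-01  1.519e+00 -1.000e-03  1.047e+00 -1.173e+00]
t 9.7 tcp [0.5896 0.1719 0.1796] gp [0.5892 0.1719 0.1983] F [-0.07 -0.78 -8.86] M [-0.02  0.03 -0.01] w 0.0497
R [[0.957, 0.02, 0.291], [-0.291, 0.001, 0.957], [0.019, -1.0, 0.007]] q [ 1.030e-01  5.550e-01  1.519e+00 -1.000e-03  1.047e+00 -1.173e+00]
```

View pics/s9.png

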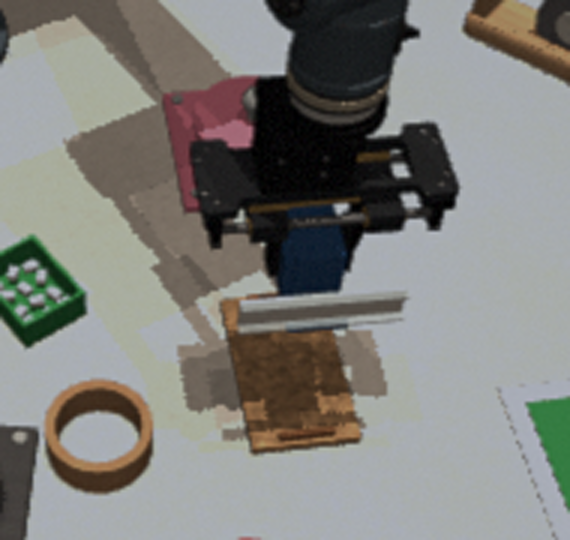

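View pics/w9.png

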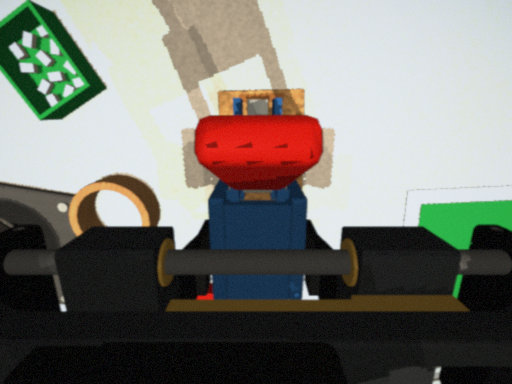

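Held level, weight about 8.5 N, handle up. Carrying it toward the stand, with the underside about 165 mm up and clear of everything.

Request:
{"op": "jog_arm", "data": {"increments": [[[0, 0.2, 0, 0.001, -0.02, 0, 1], [0, 0.3, 0, 0.003, -0.055, 0, 1], [0, 0.3, 0, 0.005, -0.1, 0, 1], [0, 0.3, 0, 0.007, -0.145, 0, 1], [0, 0.3, 0, 0.009, -0.19, 0, 1], [0, 0.3, 0, 0.01, -0.235, 0, 1], [0, 0.3, 0, 0.01, -0.275, 0, 1], [0, 0.3, 0, 0.01, -0.3, 0, 1]]]}}

```text
time: 10.5
position: [0.599, -0.1316, 0.178]
tool_rot: [-0.698, 0.1, -0.109, 0.7]
ft_force: [0.6, 0.6, -8.3]
grip_width: 0.0496
```

Request:
{"op": "jog_arm", "data": {"increments": [[[0, 0, 0, 0, -0.012, 0, 1], [0, 0, 0, 0, -0.02, 0, 1], [0, 0, 0, 0, -0.02, 0, 1], [0, 0, 0, 0, -0.02, 0, 1]]]}}

```text
time: 10.9
position: [0.5986, -0.1499, 0.1775]
tool_rot: [-0.698, 0.101, -0.109, 0.701]
ft_force: [-0.8, 0.0, -8.3]
grip_width: 0.0498
```

```bash
python3 - <<'E'
from h import *
st()
im=camera("scene")[:,:,::-1]; cv2.imwrite("pics/s10r.png",im)
cv2.imwrite("pics/s10.png",cv2.resize(im[130:290,110:290],None,fx=3.2,fy=3.2,interpolation=cv2.INTER_CUBIC))
cv2.imwrite("pics/w10.png",camera("wrist")[:,:,::-1])
st()
E
```

```text
t 10.9 tcp [ 0.5986 -0.1499  0.1775] gp [ 0.5984 -0.15    0.1962] F [-0.82  0.03 -8.32] M [-0.01  0.02  0.03] w 0.0498
R [[0.956, 0.012, 0.292], [-0.292, 0.002, 0.956], [0.011, -1.0, 0.005]] q [-0.43   0.565  1.506  0.008  1.061 -1.708]
t 11.0 tcp [ 0.5988 -0.1497  0.1778] gp [ 0.5986 -0.1498  0.1965] F [ 0.07 -0.35 -8.92] M [ 0.02 -0.02 -0.01] w 0.0501
R [[0.957, 0.012, 0.291], [-0.291, 0.001, 0.957], [0.011, -1.0, 0.005]] q [-0.429  0.564  1.506  0.007  1.061 -1.708]
```

View pics/s10.png

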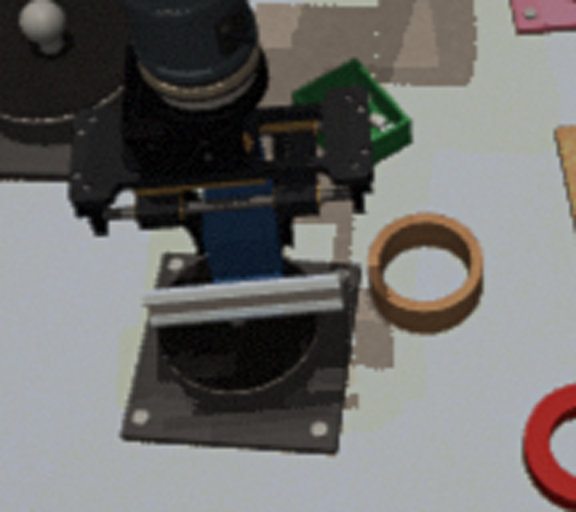

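View pics/w10.png

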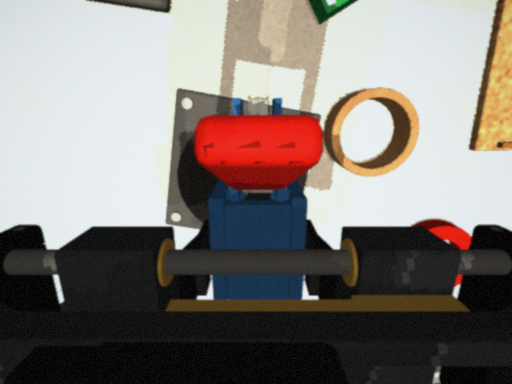

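The scene picture shows the head held above the small dark stand, with the rail top edge from crop (145,298) to (340,277). Everything else is in place. I'll check the predicted head pose against that.

```bash
python3 - <<'E'
from h import *
o,R=st(); cs=camera_info("scene"); X=R[:,0];Y=R[:,2];Z=np.cross(X,Y)
gp=o["position"]-grip_point_offset*R[:,1]
for u in(.0145,):
  O=o["position"]-.015*X-u*Z
  print("O",O.round(4))
  for x in(.069,.08):
    for z in(.044,.014): print(x,z,[((proj(cs,O+x*X+y*Y+z*Z)-[110,130])*3.2).round(0).tolist() for y in(-.065,.065)])
E
```

```text
t 11.0 tcp [ 0.5988 -0.1497  0.1778] gp [ 0.5986 -0.1498  0.1965] F [ 0.07 -0.35 -8.92] M [ 0.02 -0.02 -0.01] w 0.0501
R [[0.957, 0.012, 0.291], [-0.291, 0.001, 0.957], [0.011, -1.0, 0.005]] q [-0.429  0.564  1.506  0.007  1.061 -1.708]
O [ 0.5847 -0.1453  0.1631]
0.069 0.044 [[141.0, 290.0], [338.0, 272.0]]
0.069 0.014 [[150.0, 313.0], [341.0, 295.0]]
0.08 0.044 [[141.0, 304.0], [339.0, 286.0]]
0.08 0.014 [[150.0, 327.0], [342.0, 309.0]]
```

Prediction matches the picture within about 1 mm. Moving over the ball and descending to just above it.

Request:
{"op": "jog_arm", "data": {"increments": [[[0, 0, 0, 0.0005, -0.015, 0, 1], [0, 0, 0, 0.0008, -0.0235, 0, 1], [0, 0, 0, 0.0008, -0.0235, -0.015, 1], [0, 0, 0, 0.0008, -0.0235, -0.03, 1], [0, 0, 0, 0.0008, -0.0235, -0.042, 1], [0, 0, 0, 0.0008, -0.0235, -0.042, 1], [0, 0, 0, 0.0008, -0.0235, -0.042, 1]]]}}

```text
time: 11.7
position: [0.5998, -0.1736, 0.1357]
tool_rot: [-0.698, 0.1, -0.108, 0.7]
ft_force: [0.3, -0.3, -9.1]
grip_width: 0.0494
```

```bash
cat > chk.py <<'E'
from h import *
def chk():
    o,R=st(); X=R[:,0];Y=R[:,2];Z=np.cross(X,Y)
    O=o["position"]-.015*X-.0145*Z
    print("O",O.round(4),"tilt deg pitch/roll",np.degrees([R[2,0],R[2,2]]).round(2))
if __name__=="__main__": chk()
E
python3 chk.py; python3 - <<'E'
from h import *
im=camera("scene")[:,:,::-1]
cv2.imwrite("pics/s11.png",cv2.resize(im[130:290,110:290],None,fx=3.2,fy=3.2,interpolation=cv2.INTER_CUBIC))
E
python3 chk.py
```

```text
t 11.7 tcp [ 0.5998 -0.1736  0.1357] gp [ 0.5996 -0.1736  0.1544] F [ 0.33 -0.29 -9.07] M [ 0.03  0.01 -0.05] w 0.0494
R [[0.956, 0.012, 0.292], [-0.292, 0.001, 0.957], [0.011, -1.0, 0.005]] q [-0.464  0.627  1.521  0.008  0.983 -1.743]
O [ 0.5856 -0.1692  0.1211] tilt deg pitch/roll [0.65 0.28]
t 11.75 tcp [ 0.6003 -0.1737  0.1363] gp [ 0.6    -0.1737  0.155 ] F [-0.18 -0.48 -7.29] M [0.07 0.03 0.05] w 0.0498
R [[0.956, 0.014, 0.291], [-0.291, 0.001, 0.957], [0.013, -1.0, 0.005]] q [-0.464  0.626  1.52   0.008  0.983 -1.743]
O [ 0.5861 -0.1693  0.1216] tilt deg pitch/roll [0.73 0.27]
```

View pics/s11.png

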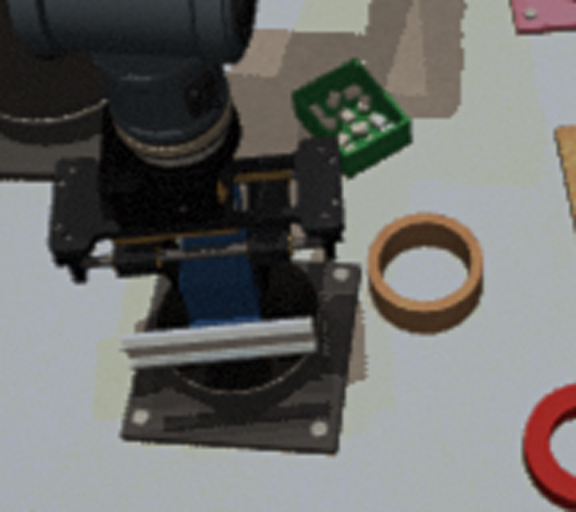

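Request:
{"op": "jog_arm", "data": {"increments": [[[0, 0, 0, 0, 0, -0.002, 1], [0, 0, 0, 0, 0, -0.004, 1], [0, 0, 0, 0, 0, -0.006, 1], [0, 0, 0, 0, 0, -0.008, 1], [0, 0, 0, 0, 0, -0.01, 1], [0, 0, 0, 0, 0, -0.012, 1]]]}}

```text
time: 12.35
position: [0.6002, -0.1737, 0.1241]
tool_rot: [-0.698, 0.1, -0.109, 0.7]
ft_force: [-0.0, 0.1, -9.0]
grip_width: 0.0496
```

Request:
{"op": "jog_arm", "data": {"increments": [[[0, 0, 0, 0, 0, -0.002, 1], [0, 0, 0, 0, 0, -0.0035, 1], [0, 0, 0, 0, 0, -0.005, 1], [0, 0, 0, 0, 0, -0.0065, 1]]]}}

```text
time: 12.75
position: [0.6003, -0.1737, 0.1175]
tool_rot: [-0.698, 0.099, -0.109, 0.7]
ft_force: [0.4, -1.0, -9.0]
grip_width: 0.0497
```

```bash
python3 chk.py
```

```text
t 12.75 tcp [ 0.6003 -0.1737  0.1175] gp [ 0.6    -0.1737  0.1362] F [ 0.38 -0.98 -8.95] M [ 0.01 -0.05  0.01] w 0.0497
R [[0.956, 0.014, 0.291], [-0.291, 0.001, 0.957], [0.013, -1.0, 0.005]] q [-0.464  0.651  1.533  0.008  0.945 -1.743]
O [ 0.5861 -0.1693  0.1028] tilt deg pitch/roll [0.73 0.27]
```

Underside about 0.103, just at the expected ball top. Continuing slowly.

Request:
{"op": "jog_arm", "data": {"increments": [[[0, 0, 0, 0, 0, -0.0015, 1], [0, 0, 0, 0, 0, -0.003, 1], [0, 0, 0, 0, 0, -0.0045, 1]]]}}

```text
time: 13.05
position: [0.6003, -0.1737, 0.1129]
tool_rot: [-0.698, 0.099, -0.109, 0.7]
ft_force: [-0.6, -0.5, -8.5]
grip_width: 0.0497
```

Request:
{"op": "jog_arm", "data": {"increments": [[[0, 0, 0, 0, 0, -0.0015, 1], [0, 0, 0, 0, 0, -0.003, 1], [0, 0, 0, 0, 0, -0.0045, 1]]]}}

```text
time: 13.35
position: [0.6003, -0.1737, 0.1083]
tool_rot: [-0.698, 0.099, -0.109, 0.7]
ft_force: [0.1, -0.2, -8.6]
grip_width: 0.0502
```

Request:
{"op": "jog_arm", "data": {"increments": [[[0, 0, 0, 0, 0, -0.0015, 1], [0, 0, 0, 0, 0, -0.003, 1], [0, 0, 0, 0, 0, -0.0045, 1]]]}}

```text
time: 13.65
position: [0.6004, -0.1737, 0.1036]
tool_rot: [-0.698, 0.099, -0.109, 0.7]
ft_force: [-0.5, -0.6, -8.8]
grip_width: 0.0498
```

Request:
{"op": "jog_arm", "data": {"increments": [[[0, 0, 0, 0, 0, -0.0015, 1], [0, 0, 0, 0, 0, -0.003, 1], [0, 0, 0, 0, 0, -0.0045, 1]]]}}

```text
time: 13.95
position: [0.6004, -0.1737, 0.099]
tool_rot: [-0.698, 0.099, -0.109, 0.7]
ft_force: [-0.2, 0.0, -8.8]
grip_width: 0.0498
```

Request:
{"op": "jog_arm", "data": {"increments": [[[0, 0, 0, 0, 0, -0.0015, 1], [0, 0, 0, 0, 0, -0.003, 1], [0, 0, 0, 0, 0, -0.0045, 1]]]}}

```text
time: 14.25
position: [0.6004, -0.1737, 0.0944]
tool_rot: [-0.698, 0.099, -0.109, 0.7]
ft_force: [-1.0, 0.2, -7.9]
grip_width: 0.0495
```

```bash
python3 chk.py;  python3 - <<'E'
from h import *
im=camera("scene")[:,:,::-1]
cv2.imwrite("pics/s12.png",cv2.resize(im[130:290,110:290],None,fx=3.2,fy=3.2,interpolation=cv2.INTER_CUBIC))
E
```

```text
t 14.25 tcp [ 0.6004 -0.1737  0.0944] gp [ 0.6001 -0.1737  0.1131] F [-1.03  0.18 -7.94] M [ 0.02  0.01 -0.01] w 0.0495
R [[0.957, 0.014, 0.291], [-0.291, 0.001, 0.957], [0.013, -1.0, 0.005]] q [-0.464  0.684  1.547  0.009  0.899 -1.744]
O [ 0.5862 -0.1694  0.0797] tilt deg pitch/roll [0.74 0.27]
```

View pics/s12.png

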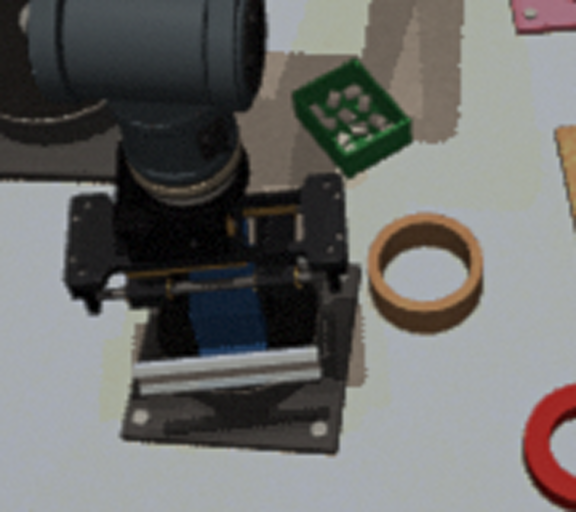

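The head is over the disc and the ball is entering the socket with no contact force. Continuing at 10–15 mm/s, then slower.

Request:
{"op": "jog_arm", "data": {"increments": [[[0, 0, 0, 0, 0, -0.0015, 1], [0, 0, 0, 0, 0, -0.003, 1], [0, 0, 0, 0, 0, -0.0045, 1]]]}}

```text
time: 14.6
position: [0.6002, -0.1737, 0.0895]
tool_rot: [-0.698, 0.1, -0.109, 0.7]
ft_force: [-0.8, -0.3, -8.0]
grip_width: 0.0499
```

Request:
{"op": "jog_arm", "data": {"increments": [[[0, 0, 0, 0, 0, -0.001, 1], [0, 0, 0, 0, 0, -0.002, 1], [0, 0, 0, 0, 0, -0.003, 1]]]}}

```text
time: 14.9
position: [0.6002, -0.1737, 0.0864]
tool_rot: [-0.698, 0.1, -0.109, 0.7]
ft_force: [0.6, 0.9, -8.1]
grip_width: 0.0494
```

Request:
{"op": "jog_arm", "data": {"increments": [[[0, 0, 0, 0, 0, -0.001, 1], [0, 0, 0, 0, 0, -0.002, 1]]]}}

```text
time: 15.1
position: [0.6003, -0.1737, 0.0844]
tool_rot: [-0.698, 0.099, -0.109, 0.7]
ft_force: [-0.1, 0.1, -7.7]
grip_width: 0.0499
```

Request:
{"op": "jog_arm", "data": {"increments": [[[0, 0, 0, 0, 0, -0.001, 1], [0, 0, 0, 0, 0, -0.002, 1]]]}}

```text
time: 15.3
position: [0.6003, -0.1737, 0.0823]
tool_rot: [-0.698, 0.1, -0.109, 0.7]
ft_force: [0.2, 0.3, -8.6]
grip_width: 0.05
```

Request:
{"op": "jog_arm", "data": {"increments": [[[0, 0, 0, 0, 0, -0.001, 1], [0, 0, 0, 0, 0, -0.002, 1]]]}}

```text
time: 15.5
position: [0.6003, -0.1737, 0.0802]
tool_rot: [-0.698, 0.1, -0.109, 0.7]
ft_force: [1.8, -0.1, -8.6]
grip_width: 0.0495
```

Request:
{"op": "jog_arm", "data": {"increments": [[[0, 0, 0, 0, 0, -0.001, 1], [0, 0, 0, 0, 0, -0.002, 1]]]}}

```text
time: 15.7
position: [0.6003, -0.1737, 0.0781]
tool_rot: [-0.698, 0.099, -0.109, 0.7]
ft_force: [0.6, 0.4, -8.4]
grip_width: 0.0499
```

Request:
{"op": "jog_arm", "data": {"increments": [[[0, 0, 0, 0, 0, -0.001, 1], [0, 0, 0, 0, 0, -0.002, 1]]]}}

```text
time: 15.9
position: [0.6003, -0.1737, 0.076]
tool_rot: [-0.698, 0.1, -0.109, 0.7]
ft_force: [-0.1, 0.3, -8.2]
grip_width: 0.0499
```

Request:
{"op": "jog_arm", "data": {"increments": [[[0, 0, 0, 0, 0, -0.001, 1], [0, 0, 0, 0, 0, -0.002, 1]]]}}

```text
time: 16.1
position: [0.6004, -0.1737, 0.074]
tool_rot: [-0.698, 0.1, -0.109, 0.7]
ft_force: [-0.4, -0.1, -7.6]
grip_width: 0.0498
```

```bash
python3 chk.py
```

```text
t 16.1 tcp [ 0.6004 -0.1737  0.074 ] gp [ 0.6001 -0.1737  0.0927] F [-0.41 -0.12 -7.56] M [-0.02  0.06  0.02] w 0.0498
R [[0.956, 0.014, 0.291], [-0.292, 0.001, 0.957], [0.013, -1.0, 0.005]] q [-0.464  0.713  1.557  0.009  0.86  -1.744]
O [ 0.5862 -0.1693  0.0593] tilt deg pitch/roll [0.73 0.27]
```

Request:
{"op": "jog_arm", "data": {"increments": [[[0, 0, 0, 0, 0, -0.001, 1], [0, 0, 0, 0, 0, -0.001, 1]]]}}

```text
time: 16.3
position: [0.6002, -0.1737, 0.0727]
tool_rot: [-0.698, 0.1, -0.109, 0.7]
ft_force: [-0.1, 0.6, -8.5]
grip_width: 0.0497
```

Request:
{"op": "jog_arm", "data": {"increments": [[[0, 0, 0, 0, 0, -0.001, 1], [0, 0, 0, 0, 0, -0.001, 1]]]}}

```text
time: 16.5
position: [0.6004, -0.1737, 0.0718]
tool_rot: [-0.698, 0.1, -0.109, 0.7]
ft_force: [0.2, 0.4, -8.9]
grip_width: 0.0496
```

Request:
{"op": "jog_arm", "data": {"increments": [[[0, 0, 0, 0, 0, -0.001, 1], [0, 0, 0, 0, 0, -0.001, 1]]]}}

```text
time: 16.7
position: [0.6005, -0.1738, 0.0714]
tool_rot: [-0.698, 0.099, -0.109, 0.7]
ft_force: [-0.5, 0.8, -4.2]
grip_width: 0.0496
```

Request:
{"op": "jog_arm", "data": {"increments": [[[0, 0, 0, 0, 0, -0.0007, 1], [0, 0, 0, 0, 0, -0.0007, 1]]]}}

```text
time: 16.9
position: [0.6005, -0.1738, 0.0712]
tool_rot: [-0.698, 0.099, -0.109, 0.7]
ft_force: [-1.9, 0.8, -1.6]
grip_width: 0.0495
```

```bash
python3 chk.py
```

```text
t 16.9 tcp [ 0.6005 -0.1738  0.0712] gp [ 0.6002 -0.1738  0.0899] F [-1.85  0.8  -1.57] M [0.08 0.32 0.  ] w 0.0495
R [[0.957, 0.014, 0.291], [-0.291, 0.0, 0.957], [0.013, -1.0, 0.004]] q [-0.464  0.717  1.558  0.009  0.854 -1.744]
O [ 0.5863 -0.1694  0.0565] tilt deg pitch/roll [0.75 0.26]
```

There is contact, with about 7 N on the stand and the moment showing the tail touching first (about 46 mm behind the TCP). The head is slightly nose-up, so I'm levelling it and easing on.

Request:
{"op": "jog_arm", "data": {"increments": [[[0.1, 0.3, 0, 0, 0, 0, 1], [0.15, 0.5, 0, 0, 0, 0, 1], [0.15, 0.5, 0, 0, 0, -0.0005, 1], [0.15, 0.5, 0, 0, 0, -0.0005, 1]]]}}

```text
time: 17.3
position: [0.6006, -0.1738, 0.071]
tool_rot: [-0.698, 0.102, -0.106, 0.701]
ft_force: [-1.7, 1.3, -1.0]
grip_width: 0.0502
```

```bash
python3 chk.py
```

```text
t 17.3 tcp [ 0.6006 -0.1738  0.071 ] gp [ 0.6005 -0.1739  0.0897] F [-1.65  1.29 -0.98] M [ 0.06  0.19 -0.04] w 0.0502
R [[0.957, 0.005, 0.291], [-0.291, 0.003, 0.957], [0.004, -1.0, 0.004]] q [-0.463  0.72   1.551  0.007  0.867 -1.742]
O [ 0.5863 -0.1694  0.0564] tilt deg pitch/roll [0.25 0.25]
```

Request:
{"op": "jog_arm", "data": {"increments": [[[0.06, 0.2, 0, 0, 0, -0.0005, 1], [0.06, 0.2, 0, 0, 0, -0.0007, 1], [0.06, 0.2, 0, 0, 0, -0.0007, 1]]]}}

```text
time: 17.6
position: [0.6007, -0.1738, 0.0707]
tool_rot: [-0.698, 0.104, -0.105, 0.701]
ft_force: [-3.2, 1.3, 1.7]
grip_width: 0.0498
```

```bash
python3 chk.py; python3 - <<'E'
from h import *
im=camera("scene")[:,:,::-1]
cv2.imwrite("pics/s13.png",cv2.resize(im[130:290,110:290],None,fx=3.2,fy=3.2,interpolation=cv2.INTER_CUBIC))
E
```

```text
t 17.6 tcp [ 0.6007 -0.1738  0.0707] gp [ 0.6006 -0.1739  0.0894] F [-3.19  1.28  1.66] M [ 0.05  0.27 -0.05] w 0.0498
R [[0.957, 0.002, 0.291], [-0.291, 0.004, 0.957], [0.001, -1.0, 0.004]] q [-0.462  0.722  1.548  0.006  0.872 -1.741]
O [ 0.5863 -0.1694  0.0562] tilt deg pitch/roll [0.06 0.25]
```

View pics/s13.png

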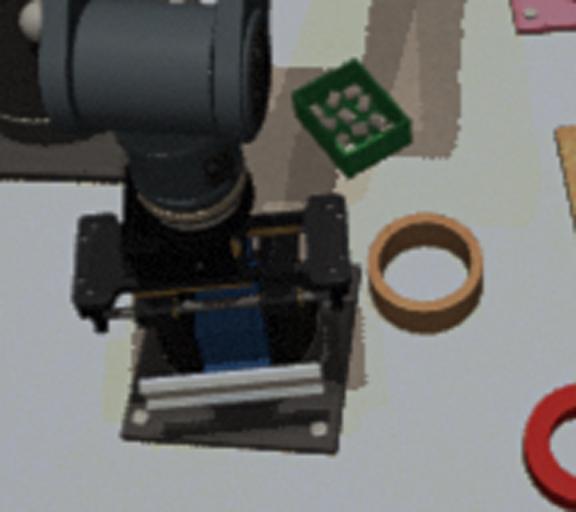

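```bash
python3 - <<'E'
from h import *
cs=camera_info("scene"); ct=camera_info("top")
for z in(.0565,.0595,.063):
    r=[];
    for ci in(cs,ct):
        P=np.array([proj(ci,[.5858+.064*np.cos(a),-.169+.064*np.sin(a),z]) for a in np.linspace(0,6.283,73)])
        r.append((P.min(0).round(1).tolist(),P.max(0).round(1).tolist()))
    print(z,r, "ball",proj(cs,[.5858,-.169,z+.024]).round(1),proj(ct,[.5858,-.169,z+.024]).round(1))
im=cv2.imread("pics/a_scene.png")[195:275,145:230]; im=np.clip(im.astype(float)*1.8,0,255).astype(np.uint8)
cv2.imwrite("pics/e.png",cv2.resize(im,None,fx=7,fy=7,interpolation=cv2.INTER_CUBIC))
E
```

```text
0.0565 [([158.4, 207.3], [209.7, 252.1]), ([301.0, 150.9], [343.5, 192.8])] ball [182.8 224.1] [323.4 170.4]
0.0595 [([158.1, 206.7], [209.6, 251.6]), ([301.1, 150.6], [343.7, 192.7])] ball [182.6 223.5] [323.6 170.2]
0.063 [([157.9, 206.0], [209.5, 250.9]), ([301.2, 150.4], [343.9, 192.6])] ball [182.4 222.8] [323.7 170. ]
```

View pics/e.png

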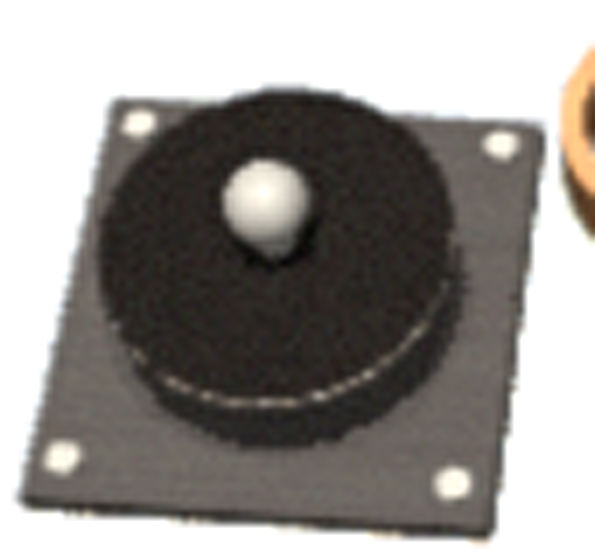

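The disc outline in the first scene view (cols 159-210, rows 207.6-252.4) fits a face height of 0.0565, the same as the felt contact. The head is therefore home on the disc with about 10 N. Relieving the small sideways force, then releasing.

Request:
{"op": "jog_arm", "data": {"increments": [[[0, 0, 0, -0.0006, 0.0002, 0, 1], [0, 0, 0, -0.0006, 0.0002, 0, 1]]]}}

```text
time: 17.85
position: [0.6006, -0.1738, 0.0708]
tool_rot: [-0.698, 0.103, -0.105, 0.701]
ft_force: [-0.7, 1.9, 0.0]
grip_width: 0.0499
```

```bash
python3 chk.py
```

```text
t 17.85 tcp [ 0.6006 -0.1738  0.0708] gp [ 0.6005 -0.1739  0.0895] F [-0.75  1.94  0.02] M [0.1  0.   0.03] w 0.0499
R [[0.957, 0.004, 0.291], [-0.291, 0.003, 0.957], [0.002, -1.0, 0.004]] q [-0.462  0.721  1.549  0.006  0.87  -1.741]
O [ 0.5863 -0.1694  0.0563] tilt deg pitch/roll [0.14 0.24]
```

Sensor load is zero, so the stand carries the whole weight, moment included. Opening and rising.

Request:
{"op": "jog_arm", "data": {"increments": [[[0, 0, 0, 0, 0, 0, 0.1], [0, 0, 0, 0, 0, 0, -0.2], [0, 0, 0, 0, 0, 0, -0.6], [0, 0, 0, 0, 0, 0, -1], [0, 0, 0, 0, 0, 0.01, -1], [0, 0, 0, 0, 0, 0.04, -1], [0, 0, 0, 0, 0, 0.08, -1], [0, 0, 0, 0, 0, 0.12, -1]]]}}

```text
time: 18.65
position: [0.6004, -0.1738, 0.1924]
tool_rot: [-0.698, 0.103, -0.105, 0.701]
ft_force: [-0.1, 0.0, 0.3]
grip_width: 0.0853
```

Request:
{"op": "jog_arm", "data": {"increments": [[[0, 0, 0, 0.03, -0.01, 0.03, -1], [0, 0, 0, 0.065, -0.02, 0.03, -1], [0, 0, 0, 0.065, -0.02, 0.03, -1], [0, 0, 0, 0.065, -0.02, 0.03, -1]]]}}

```text
time: 19.05
position: [0.6652, -0.1937, 0.2225]
tool_rot: [-0.698, 0.103, -0.105, 0.701]
ft_force: [-0.9, 0.0, -0.2]
grip_width: 0.0871
```

```bash
python3 chk.py; python3 - <<'E'
from h import *
im=camera("scene")[:,:,::-1]
cv2.imwrite("pics/s14.png",cv2.resize(im[130:290,110:290],None,fx=3.2,fy=3.2,interpolation=cv2.INTER_CUBIC))
np.savez("w14.npz",**{k:np.array(v) for k,v in camera_info("wrist").items()})
cv2.imwrite("pics/w14.png",camera("wrist")[:,:,::-1])
E
```

```text
t 19.05 tcp [ 0.6652 -0.1937  0.2225] gp [ 0.6652 -0.1937  0.2412] F [-0.87  0.01 -0.18] M [0.05 0.01 0.01] w 0.0871
R [[0.957, 0.003, 0.291], [-0.291, 0.004, 0.957], [0.001, -1.0, 0.004]] q [-0.446  0.622  1.247  0.005  1.272 -1.723]
O [ 0.6509 -0.1892  0.2079] tilt deg pitch/roll [0.08 0.25]
```

View pics/s14.png

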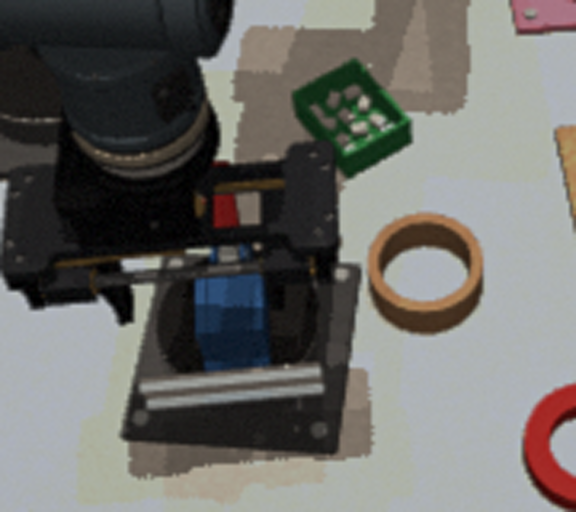

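View pics/w14.png

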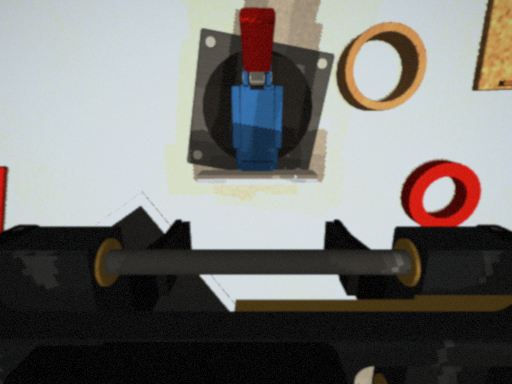

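The wrist view shows the head centred on the disc (housing cols 232-283; disc centre about col 258, row 100), with the handle still up at cols 240-275. Next I'll close the fingers and push the handle's upper face down along its arc.

```bash
python3 - <<'E'
from h import *
ci=dict(np.load("w14.npz")); X=np.array([.957,-.291,0]);Y=np.array([.291,.957,0]);O=np.array([.5863,-.1694,.0563])
for x,z in((-.022,.05),(.04,.05),(.0745,.044)): print(x,proj(ci,O+x*X+[0,0,z]).round(1))
import math
def tcp(th,r=.065,h=.0095):
    return O+X*(-.028-r*math.cos(th)+.006*math.sin(th)+h)+np.array([0,0,.046+r*math.sin(th)+.006*math.cos(th)])
A=O+X*-.020+[0,0,.112]; print("A",A.round(4))
for th in np.linspace(1.25,-.05,14): print(round(th,2),(tcp(th)-A).round(4))
E
```

```text
-0.022 [256.8  85.4]
0.04 [256.8 150.3]
0.0745 [256.8 181.8]
A [ 0.5672 -0.1636  0.1683]
1.25 [-0.0127  0.0039 -0.0024]
1.15 [-0.0187  0.0057 -0.0042]
1.05 [-0.0245  0.0075 -0.0066]
0.95 [-0.0301  0.0091 -0.0096]
0.85 [-0.0353  0.0107 -0.0132]
0.75 [-0.0402  0.0122 -0.0173]
0.65 [-0.0446  0.0136 -0.0219]
0.55 [-0.0486  0.0148 -0.0269]
0.45 [-0.0521  0.0158 -0.0323]
0.35 [-0.055   0.0167 -0.0381]
0.25 [-0.0574  0.0175 -0.0441]
0.15 [-0.0592  0.018  -0.0504]
0.05 [-0.0604  0.0184 -0.0568]
-0.05 [-0.061   0.0185 -0.0633]
```

Request:
{"op": "jog_arm", "data": {"increments": [[[0, 0, 0, -0.03, 0.009, 0, 0], [0, 0, 0, -0.07, 0.021, 0, 1], [0, 0, 0, -0.098, 0.03, 0, 1], [0, 0, 0, -0.098, 0.03, 0, 1], [0, 0, 0, -0.098, 0.03, 0, 1], [0, 0, 0, -0.098, 0.03, 0, 1]]], "squeeze": 10}}

```text
time: 19.75
position: [0.5667, -0.1635, 0.2221]
tool_rot: [-0.698, 0.104, -0.105, 0.701]
ft_force: [0.2, -0.4, -0.8]
grip_width: 0.0468
```

```bash
python3 chk.py; python3 - <<'E'
from h import *
im=camera("scene")[:,:,::-1]
cv2.imwrite("pics/s15.png",cv2.resize(im[100:270,100:290],None,fx=3.2,fy=3.2,interpolation=cv2.INTER_CUBIC))
cv2.imwrite("pics/w15.png",camera("wrist")[:,:,::-1])
E
```

```text
t 19.75 tcp [ 0.5667 -0.1635  0.2221] gp [ 0.5666 -0.1636  0.2408] F [ 0.17 -0.43 -0.77] M [ 0.01 -0.01 -0.02] w 0.0468
R [[0.957, 0.002, 0.292], [-0.292, 0.004, 0.957], [0.001, -1.0, 0.004]] q [-0.473  0.48   1.525  0.005  1.137 -1.75 ]
O [ 0.5523 -0.1591  0.2076] tilt deg pitch/roll [0.04 0.26]
```

View pics/w15.png

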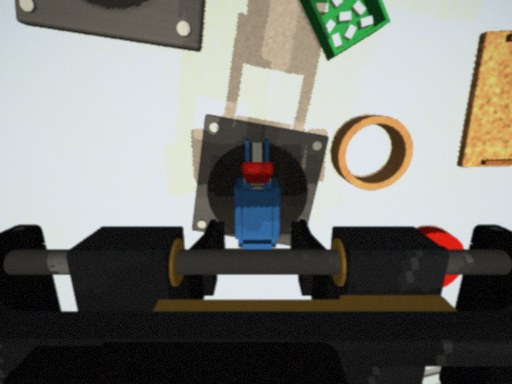

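View pics/s15.png

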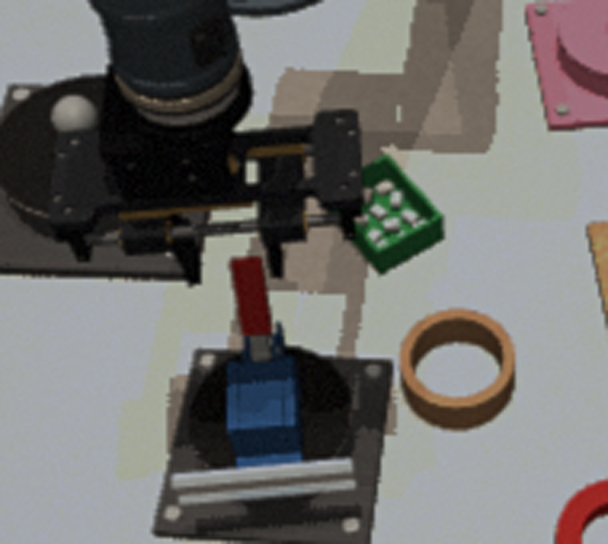

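The scene shows the head sitting level on the disc with the handle up. The fingers (still closing) are ahead of the handle and centred on it (wrist col 257). Finishing the close and lowering in front of the handle's upper face.

Request:
{"op": "jog_arm", "data": {"increments": [[[0, 0, 0, 0, 0, 0, 1], [0, 0, 0, 0, 0, 0, 1], [0, 0, 0, 0, 0, 0, 1], [0, 0, 0, 0, 0, 0, 1], [0, 0, 0, 0, 0, -0.02, 1], [0, 0, 0, 0, 0, -0.04, 1], [0, 0, 0, 0, 0, -0.054, 1], [0, 0, 0, 0, 0, -0.054, 1]]]}}

```text
time: 20.65
position: [0.5654, -0.1629, 0.1657]
tool_rot: [-0.697, 0.106, -0.103, 0.702]
ft_force: [0.6, 0.6, 0.5]
grip_width: 0.0007
```

```bash
python3 chk.py
```

```text
t 20.65 tcp [ 0.5654 -0.1629  0.1657] gp [ 0.5655 -0.163   0.1844] F [0.55 0.63 0.5 ] M [-0.01 -0.01 -0.02] w 0.0007
R [[0.957, -0.003, 0.291], [-0.291, 0.006, 0.957], [-0.005, -1.0, 0.005]] q [-0.473  0.55   1.579  0.005  1.018 -1.75 ]
O [ 0.551  -0.1584  0.1513] tilt deg pitch/roll [-0.26  0.31]
```

Request:
{"op": "jog_arm", "data": {"increments": [[[0, 0, 0, -0.011, 0.003, 0, 1], [0, 0, 0, -0.017, 0.005, -0.0015, 1], [0, 0, 0, -0.0225, 0.007, -0.004, 1], [0, 0, 0, -0.028, 0.0085, -0.007, 1], [0, 0, 0, -0.0335, 0.01, -0.0105, 1], [0, 0, 0, -0.0385, 0.0115, -0.0145, 1], [0, 0, 0, -0.043, 0.013, -0.019, 1], [0, 0, 0, -0.043, 0.013, -0.019, 1]]]}}

```text
time: 21.45
position: [0.5214, -0.1496, 0.146]
tool_rot: [-0.697, 0.106, -0.102, 0.702]
ft_force: [1.5, -0.2, 0.8]
grip_width: 0.0009
```

```bash
python3 chk.py; python3 - <<'E'
from h import *
im=camera("scene")[:,:,::-1]
cv2.imwrite("pics/s16.png",cv2.resize(im[100:270,100:290],None,fx=3.2,fy=3.2,interpolation=cv2.INTER_CUBIC))
E
```

```text
t 21.45 tcp [ 0.5214 -0.1496  0.146 ] gp [ 0.5215 -0.1497  0.1647] F [ 1.54 -0.23  0.85] M [-0.14 -0.16  0.01] w 0.0009
R [[0.957, -0.004, 0.291], [-0.291, 0.007, 0.957], [-0.006, -1.0, 0.005]] q [-0.488  0.525  1.71   0.005  0.913 -1.766]
O [ 0.507  -0.1451  0.1316] tilt deg pitch/roll [-0.36  0.31]
```

View pics/s16.png

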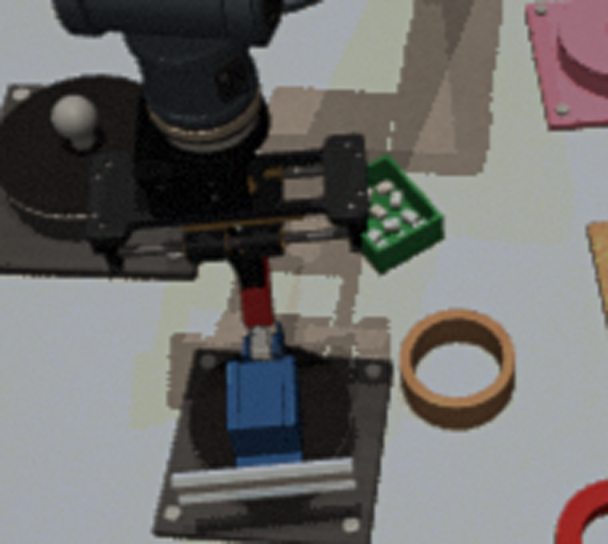

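The handle is turning down and the head is unmoved. Continuing the arc.

Request:
{"op": "jog_arm", "data": {"increments": [[[0, 0, 0, -0.003, 0.001, -0.0045, 1], [0, 0, 0, -0.006, 0.002, -0.01, 1], [0, 0, 0, -0.009, 0.0027, -0.0158, 1], [0, 0, 0, -0.0115, 0.0035, -0.0218, 1], [0, 0, 0, -0.013, 0.004, -0.026, 1], [0, 0, 0, -0.0134, 0.004, -0.028, 1]]]}}

```text
time: 22.1
position: [0.5074, -0.1453, 0.1175]
tool_rot: [-0.697, 0.107, -0.102, 0.702]
ft_force: [-1.2, -0.3, 5.3]
grip_width: 0.0006
```

Request:
{"op": "jog_arm", "data": {"increments": [[[0, 0, 0, -0.0005, 0, -0.002, 1], [0, 0, 0, -0.001, 0.0003, -0.004, 1]]]}}

```text
time: 22.3
position: [0.5064, -0.145, 0.1133]
tool_rot: [-0.697, 0.107, -0.102, 0.702]
ft_force: [-1.7, -0.8, 5.4]
grip_width: 0.0008
```

```bash
python3 chk.py; python3 - <<'E'
from h import *
im=camera("scene")[:,:,::-1]
cv2.imwrite("pics/s17.png",cv2.resize(im[100:270,100:290],None,fx=3.2,fy=3.2,interpolation=cv2.INTER_CUBIC))
E
```

```text
t 22.3 tcp [ 0.5064 -0.145   0.1133] gp [ 0.5065 -0.1451  0.132 ] F [-1.73 -0.82  5.35] M [-0.11  0.25  0.02] w 0.0008
R [[0.957, -0.006, 0.292], [-0.292, 0.008, 0.957], [-0.008, -1.0, 0.006]] q [-0.494  0.562  1.772  0.006  0.817 -1.772]
O [ 0.4919 -0.1405  0.0989] tilt deg pitch/roll [-0.48  0.34]
```

View pics/s17.png

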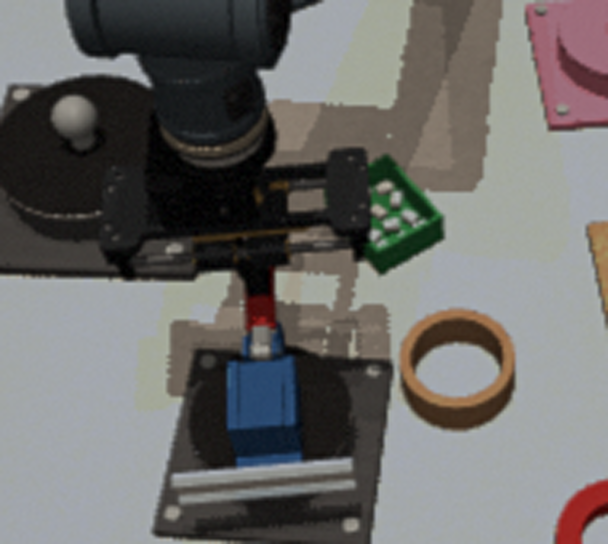

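Request:
{"op": "jog_arm", "data": {"increments": [[[0, 0, 0, 0, 0, -0.0015, 1], [0, 0, 0, 0, 0, -0.003, 1]]]}}

```text
time: 22.55
position: [0.506, -0.1448, 0.11]
tool_rot: [-0.697, 0.107, -0.101, 0.702]
ft_force: [-1.1, 0.0, 4.7]
grip_width: 0.0003
```

Request:
{"op": "jog_arm", "data": {"increments": [[[0, 0, 0, 0, 0, -0.001, 1], [0, 0, 0, 0, 0, -0.0015, 1]]]}}

```text
time: 22.75
position: [0.5057, -0.1447, 0.1084]
tool_rot: [-0.697, 0.107, -0.101, 0.702]
ft_force: [-2.2, -0.9, 4.9]
grip_width: 0.0007
```

```bash
python3 chk.py
```

```text
t 22.75 tcp [ 0.5057 -0.1447  0.1084] gp [ 0.5059 -0.1449  0.1271] F [-2.2  -0.86  4.86] M [-0.06  0.42 -0.03] w 0.0007
R [[0.957, -0.008, 0.291], [-0.291, 0.009, 0.957], [-0.01, -1.0, 0.006]] q [-0.494  0.57   1.776  0.005  0.807 -1.773]
O [ 0.4913 -0.1403  0.094 ] tilt deg pitch/roll [-0.57  0.34]
```

Still no firm stop; continuing in 1 mm steps.

Request:
{"op": "jog_arm", "data": {"increments": [[[0, 0, 0, 0, 0, -0.001, 1], [0, 0, 0, 0, 0, -0.001, 1]]]}}

```text
time: 22.95
position: [0.5056, -0.1447, 0.1074]
tool_rot: [-0.697, 0.107, -0.101, 0.702]
ft_force: [-1.5, -0.0, 6.1]
grip_width: 0.0005
```

Request:
{"op": "jog_arm", "data": {"increments": [[[0, 0, 0, 0, 0, -0.001, 1], [0, 0, 0, 0, 0, -0.001, 1]]]}}

```text
time: 23.15
position: [0.5055, -0.1447, 0.1068]
tool_rot: [-0.697, 0.107, -0.101, 0.702]
ft_force: [-3.5, -1.0, 8.4]
grip_width: 0.0005
```

```bash
python3 chk.py; python3 - <<'E'
from h import *
im=camera("scene")[:,:,::-1]
cv2.imwrite("pics/s18.png",cv2.resize(im[100:270,100:290],None,fx=3.2,fy=3.2,interpolation=cv2.INTER_CUBIC))
E
```

```text
t 23.15 tcp [ 0.5055 -0.1447  0.1068] gp [ 0.5056 -0.1448  0.1255] F [-3.5  -0.96  8.36] M [-0.01  0.51  0.02] w 0.0005
R [[0.957, -0.008, 0.291], [-0.291, 0.009, 0.957], [-0.01, -1.0, 0.006]] q [-0.494  0.572  1.777  0.005  0.803 -1.772]
O [ 0.491  -0.1402  0.0924] tilt deg pitch/roll [-0.59  0.33]
```

View pics/s18.png

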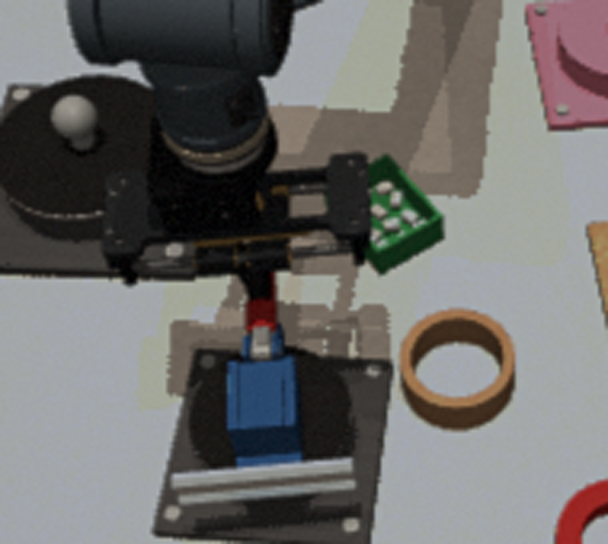

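Request:
{"op": "jog_arm", "data": {"increments": [[[0, 0, 0, 0, 0, -0.001, 1], [0, 0, 0, 0, 0, -0.001, 1]]]}}

```text
time: 23.4
position: [0.5054, -0.1447, 0.1065]
tool_rot: [-0.697, 0.107, -0.101, 0.702]
ft_force: [-3.3, 1.3, 9.5]
grip_width: 0.0007
```

Request:
{"op": "jog_arm", "data": {"increments": [[[0, 0, 0, 0, 0, -0.0008, 1], [0, 0, 0, 0, 0, -0.0008, 1]]]}}

```text
time: 23.6
position: [0.5053, -0.1447, 0.1064]
tool_rot: [-0.697, 0.107, -0.101, 0.702]
ft_force: [-3.1, 0.5, 9.4]
grip_width: 0.0002
```

Request:
{"op": "jog_arm", "data": {"increments": [[[0, 0, 0, 0, 0, -0.0015, 1], [0, 0, 0, 0, 0, -0.002, 1], [0, 0, 0, 0, 0, -0.002, 1]]]}}

```text
time: 23.9
position: [0.5051, -0.1446, 0.1057]
tool_rot: [-0.697, 0.107, -0.101, 0.702]
ft_force: [-4.6, 0.2, 14.5]
grip_width: 0.0007
```

```bash
python3 chk.py
```

```text
t 23.9 tcp [ 0.5051 -0.1446  0.1057] gp [ 0.5052 -0.1448  0.1244] F [-4.57  0.18 14.5 ] M [ 0.09  0.8  -0.02] w 0.0007
R [[0.957, -0.008, 0.291], [-0.291, 0.008, 0.957], [-0.01, -1.0, 0.005]] q [-0.494  0.574  1.779  0.005  0.799 -1.772]
O [ 0.4906 -0.1401  0.0913] tilt deg pitch/roll [-0.56  0.3 ]
```

It's on a firm stop: 14.5 N, with only rubber give. Lifting off, moving aside and inspecting.

Request:
{"op": "jog_arm", "data": {"increments": [[[0, 0, 0, 0, 0, 0.005, 1], [0, 0, 0, 0, 0, 0.03, 1], [0, 0, 0, 0, 0, 0.07, 1], [0, 0, 0, 0, 0, 0.11, 1], [0, 0, 0, 0.03, -0.01, 0.12, 1], [0, 0, 0, 0.07, -0.02, 0.12, 1], [0, 0, 0, 0.11, -0.03, 0.12, 1], [0, 0, 0, 0.15, -0.04, 0.12, 1]]]}}

```text
time: 24.7
position: [0.6569, -0.1847, 0.2254]
tool_rot: [-0.697, 0.107, -0.101, 0.702]
ft_force: [0.1, -0.1, 0.7]
grip_width: 0.0003
```

Request:
{"op": "jog_arm", "data": {"increments": [[[0, 0, 0, 0, 0, 0, 1], [0, 0, 0, 0, 0, 0, 1], [0, 0, 0, 0, 0, 0, 1]]]}}

```text
time: 25.0
position: [0.6556, -0.184, 0.2246]
tool_rot: [-0.697, 0.108, -0.1, 0.702]
ft_force: [-0.1, -0.3, 0.3]
grip_width: 0.0003
```

```bash
python3 chk.py; python3 - <<'E'
from h import *
im=camera("scene")[:,:,::-1];cv2.imwrite("pics/s19r.png",im)
cv2.imwrite("pics/s19.png",cv2.resize(im[100:270,100:290],None,fx=3.2,fy=3.2,interpolation=cv2.INTER_CUBIC))
np.savez("w19.npz",**{k:np.array(v) for k,v in camera_info("wrist").items()})
cv2.imwrite("pics/w19.png",camera("wrist")[:,:,::-1])
E
```

```text
t 25.0 tcp [ 0.6556 -0.184   0.2246] gp [ 0.6557 -0.1841  0.2433] F [-0.14 -0.31  0.33] M [ 0.04 -0.02 -0.03] w 0.0003
R [[0.957, -0.009, 0.291], [-0.291, 0.01, 0.957], [-0.011, -1.0, 0.007]] q [-0.44   0.608  1.268  0.005  1.277 -1.717]
O [ 0.6411 -0.1795  0.2102] tilt deg pitch/roll [-0.66  0.37]
```

View pics/w19.png

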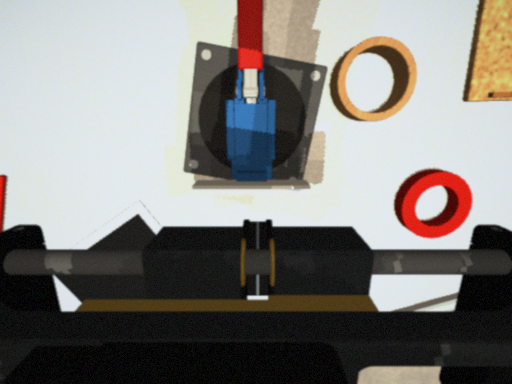

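View pics/s19.png

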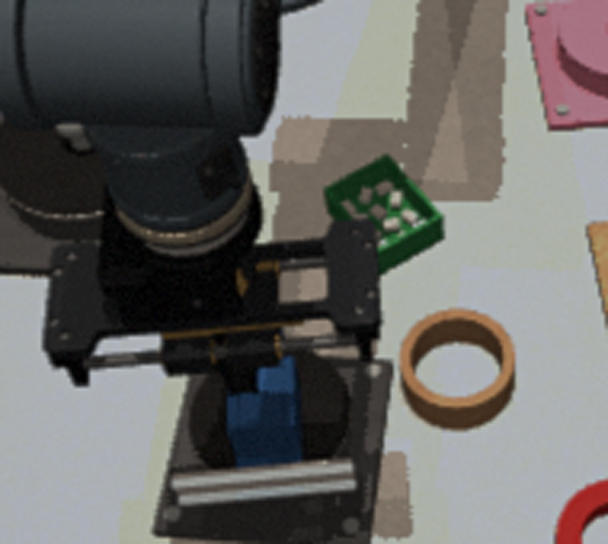

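The handle is down and the head is level on the disc. I'll move the arm well clear for a final measurement of the handle angle.

Request:
{"op": "jog_arm", "data": {"increments": [[[0, 0, 0, 0, 0.02, 0.03, 1], [0, 0, 0, 0, 0.06, 0.05, 0], [0, 0, 0, 0, 0.1, 0.05, -1], [0, 0, 0, 0, 0.145, 0.05, -1], [0, 0, 0, 0, 0.19, 0.05, -1], [0, 0, 0, 0, 0.235, 0.05, -1], [0, 0, 0, 0, 0.28, 0.05, -1], [0, 0, 0, 0, 0.32, 0.05, -1]]]}}

```text
time: 25.9
position: [0.6543, 0.138, 0.276]
tool_rot: [-0.697, 0.107, -0.101, 0.702]
ft_force: [1.2, 0.4, -0.6]
grip_width: 0.049
```

```bash
python3 - <<'E'
from h import *
ims={n:camera(n)[:,:,::-1].copy() for n in("scene","top")}
X=np.array([.957,-.291,0]);Y=np.array([.291,.957,0]);O=np.array([.586,-.1695,.056])
for n,b in(("scene",(130,150,230,270)),("top",(270,120,370,230))):
    cv2.imwrite(f"pics/z_{n}r.png",ims[n]); x0,y0,x1,y1=b
    cv2.imwrite(f"pics/z_{n}.png",cv2.resize(ims[n][y0:y1,x0:x1],None,fx=5,fy=5,interpolation=cv2.INTER_CUBIC))
    ci=camera_info(n)
    for th in(0,.1,.2):
        print(n,th,[((proj(ci,O+X*(-.028-.087*np.cos(th)+.006*np.sin(th))+Y*y+[0,0,.046+.087*np.sin(th)+.006*np.cos(th)])-[x0,y0])*5).round(0).tolist() for y in(.012,-.012)])
    print(" rail",[((proj(ci,O+X*.08+Y*y+[0,0,.014])-[x0,y0])*5).round(0).tolist() for y in(.065,-.065)])
E
```

```text
scene 0 [[278.0, 148.0], [231.0, 152.0]]
scene 0.1 [[276.0, 140.0], [228.0, 144.0]]
scene 0.2 [[274.0, 133.0], [226.0, 137.0]]
 rail [[404.0, 516.0], [128.0, 542.0]]
top 0 [[199.0, 427.0], [240.0, 439.0]]
top 0.1 [[202.0, 423.0], [242.0, 436.0]]
top 0.2 [[204.0, 419.0], [245.0, 431.0]]
 rail [[198.0, 98.0], [406.0, 160.0]]
```

View pics/z_scene.png

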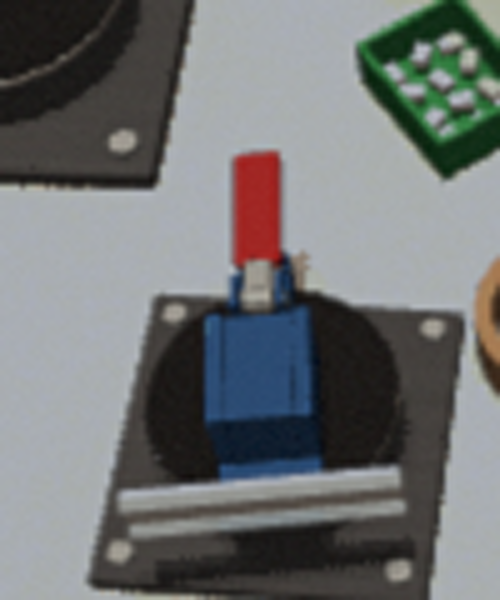

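View pics/z_top.png

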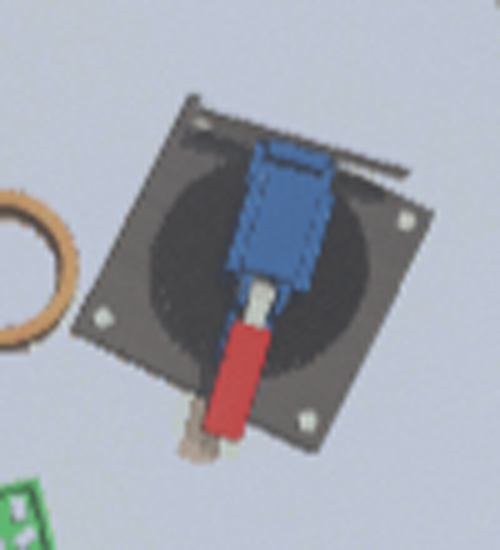

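View pics/z_topr.png

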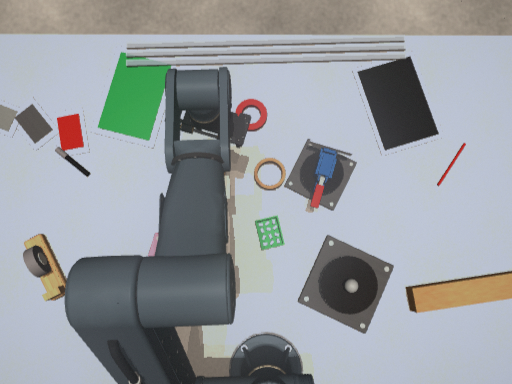

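Final views: the handle end at scene crop (279,152)/(232,157) matches angle 0 (predicted (278,148)/(231,152)). The rail matches a flat, seated head. Tape rolls and letter box are at their original pixels, and the arm is clear.

```bash
python3 - <<'E'
from rig import *
print(hand_in())
E
```

```text
the job is handed in; nothing more can be done
None
```

I put the sign head on the small dark stand, locked its handle down, let go and handed the job in at about 26 s of the 72 s allowed.

- **Handle up:** I raised it to its stop while the head lay in the tray. At the stop it pushed back with about 5 N, and the head did not shift.
- **Seating:** I lowered the head in 1–2 mm steps and met no force until the disc. The tail touched first, so I levelled the head and eased it on. Before I let go, the stand carried the full weight with almost no tilt.
- **Locking:** The closed fingers pushed the handle down to a firm stop at 14.5 N. With the head's weight, the stand's load was about 23 N, under the 35 N limit.

**Last checks:**
- The handle end is within about 1 pixel of where it should be when fully down, and the rail is where a flat, seated head would put it.
- The tape rolls and letter box look unmoved in the top view, and the arm is clear of everything.
- **One disagreement:** my first camera fix on the ball put the seat at 0.063 m, but I felt it at about 0.0565 m. The disc outline in the picture agreed with the felt height, so I used that.
- I did not try pulling the head up to prove the lock.

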